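# Gauge the filled sample tins and lid them

### The job

Check the two or three filled tins on the bench in the bench caliper, one after another from the narrowest to the widest: stand the tin between the jaws and slide the jaw gently shut by its post until it presses the tin and the sprung anvil behind it yields a few millimetres, then open up again. Stand every checked tin upright on the black mat and close it with the lid of its own diameter, fully seated on its shoulder. When all are done slide the empty caliper's jaw fully home, and leave the tape, jar, tools and other bystanders where they are.

Things in the scene. Friction and masses are not known exactly. Their poses are not given: they have to be found in the camera images.
- gauge: Bench caliper fixed flat on the table. A steel beam 200 mm long runs along its y axis at x = +45 mm (26 mm wide, top 26 mm high), a 34 mm high block at its +y end. Two jaw arms, 14 mm thick, 6 to 30 mm high, reach from the beam to x = -64 mm (towards the robot): +y arm the anvil, -y arm the sliding jaw. Origin on the table; z up. Tins stand on the table between the arms.
- spot (a point): Point of the gauge (fixed to it, on the table surface, at x = -35 mm, y = 0 of the gauge frame, axes the same) midway along the free length of the jaw arms: a tin's centre should have about this x when it is gauged. The anvil's face is at y = +50 mm from it.
- anvil: The +y jaw arm, the measuring anvil: its face (looking to -y) is at y = +50 mm of the gauge frame. It is sprung: it gives way to +y by up to 12 mm with 0.8 N per mm, and springs back. Its origin coincides with the gauge's origin when at rest.
- jaw (a joint): Gap in m between the sliding jaw and the anvil at rest: 0 = home (faces meet), 0.100 = fully open. It grows as the jaw moves along gauge -y. The slide has about 2 N of friction and stays where it is left.
- post_top (a point): Centre of the top of the upright post on the sliding jaw's carriage by which it is pushed: 14 mm diameter, from 34 to 74 mm above the table, over the beam (gauge x = +45 mm, gauge y = +24 mm minus the jaw's gap).
- mat: Thin black rubber mat fixed on the table, 240 mm along its x, 120 mm along its y, 2 mm thick. Origin: centre of its underside, on the table.
- tin_small: The small round aluminium tin filled with orange sweets: 40 mm diameter, 34 mm high to its shoulder, above it a neck 29 mm in diameter (its top edge bevelled) and 8 mm high (42 mm in all), 0.1 to 0.2 kg. Origin: centre of its underside, z up. May be absent.
- lid_small: The black plastic lid of the small tin: 40 mm outer diameter (as its tin), 14 mm high, a skirt open below, 35 mm inside and 10 mm deep, slipping over the tin's neck with 3 mm play all round, then rests on its shoulder (origin 34 mm above the tin's). Origin: centre of the skirt's lower edge, z up. Starts skirt down on the table; always present.
- tin_medium: The medium round aluminium tin filled with orange sweets: 48 mm diameter, 34 mm high to its shoulder, above it a neck 37 mm in diameter (its top edge bevelled) and 8 mm high (42 mm in all), 0.1 to 0.2 kg. Origin: centre of its underside, z up. May be absent.
- lid_medium: The black plastic lid of the medium tin: 48 mm outer diameter (as its tin), 14 mm high, a skirt open below, 43 mm inside and 10 mm deep, slipping over the tin's neck with 3 mm play all round, then rests on its shoulder (origin 34 mm above the tin's). Origin: centre of the skirt's lower edge, z up. Starts skirt down on the table; always present.
- tin_large: The large round aluminium tin filled with orange sweets: 56 mm diameter, 34 mm high to its shoulder, above it a neck 45 mm in diameter (its top edge bevelled) and 8 mm high (42 mm in all), 0.1 to 0.2 kg. Origin: centre of its underside, z up. May be absent.
- lid_large: The black plastic lid of the large tin: 56 mm outer diameter (as its tin), 14 mm high, a skirt open below, 51 mm inside and 10 mm deep, slipping over the tin's neck with 3 mm play all round, then rests on its shoulder (origin 34 mm above the tin's). Origin: centre of the skirt's lower edge, z up. Starts skirt down on the table; always present.
- tape: Bystander: cardboard roll of tape lying flat, 76 mm diameter, 24 mm high, origin at its underside.
- jar: Bystander: closed jar, 52 mm diameter, 75 mm high, origin at its underside.
- driver: Bystander: screwdriver, about 200 mm long, lying along its x.
- scraper: Bystander: spatula-like scraper, about 280 mm long, lying along its x.
- spray: Bystander: bottle, 70 mm diameter, 190 mm high, at the side.
- gloves: Bystander: cardboard glove box, 120 x 200 x 70 mm, at the side.
- cup: Bystander: white cup, 80 mm diameter, 90 mm high, at the side.
There are look-alikes about, which are no part of the job. Leave any purple or turquoise look-alike of the lid_medium alone.

How it is judged:
On the way, in this order (a step that is already met when the one before it is completed fails the run):
1. the small tin, standing, is pressed between sliding jaw and anvil (over 2 N on each) (contact force between each of jaw, anvil and tin_small above 2 N and angle between tin_small's own z axis and vertical below 0.15 rad), for 0.2 s.
2. the medium tin, standing, is pressed between sliding jaw and anvil (over 2 N on each) (contact force between each of jaw, anvil and tin_medium above 2 N and angle between tin_medium's own z axis and vertical below 0.15 rad), for 0.2 s.
3. the large tin, standing, is pressed between sliding jaw and anvil (over 2 N on each) (contact force between each of jaw, anvil and tin_large above 2 N and angle between tin_large's own z axis and vertical below 0.15 rad), for 0.2 s.
At the end, for the whole second after the job is handed in: Every tin present stands upright (within 0.1 rad) and still with its centre over the mat, its own lid seated level on its shoulder (within 5 mm sideways, 4 mm in height); the caliper's jaw is home (gap under 4 mm) (x of tin_small in the frame of mat between -0.12 and 0.12 m and y of tin_small in the frame of mat between -0.06 and 0.06 m and angle between each of tin_small, tin_medium, tin_large's own z axis and vertical below 0.1 rad and height (world z) of each of tin_small, tin_medium, tin_large below 0.01 m and linear speed of each of tin_small, tin_medium, tin_large below 0.02 m/s and horizontal distance between lid_small and tin_small below 0.005 m and z of lid_small in the frame of tin_small between 0.03 and 0.038 m and angle between the z axis of lid_small and the z axis of tin_small, either way round below 0.1 rad and x of tin_medium in the frame of mat between -0.12 and 0.12 m and y of tin_medium in the frame of mat between -0.06 and 0.06 m and horizontal distance between lid_medium and tin_medium below 0.005 m and z of lid_medium in the frame of tin_medium between 0.03 and 0.038 m and angle between the z axis of lid_medium and the z axis of tin_medium, either way round below 0.1 rad and x of tin_large in the frame of mat between -0.12 and 0.12 m and y of tin_large in the frame of mat between -0.06 and 0.06 m and horizontal distance between lid_large and tin_large below 0.005 m and z of lid_large in the frame of tin_large between 0.03 and 0.038 m and angle between the z axis of lid_large and the z axis of tin_large, either way round below 0.1 rad and value of joint jaw below 0.004 m); the robot touches nothing.
It fails at once if a tin is squeezed in the caliper with over 40 N (contact force between jaw and tin_small above 40 N or contact force between jaw and tin_medium above 40 N or contact force between jaw and tin_large above 40 N).
It fails at once if a bystander is moved by more than 40 mm (distance of any of tape, jar, driver, scraper, spray, gloves, cup from where it was at the start of the episode above 0.04 m).
Of tin_small, tin_medium, tin_large only 2 to 3 are there at a start; the rules pass over those that are not, and their reading is None.
At some moment in a run one of tin_small, tin_medium, tin_large may be knocked a few centimetres aside while the robot is not near it.
It also fails if it takes over 210 s, if anything falls off the work surface, if the arm or the gripper's body presses on something with over 40 N, if the wrist force passes 120 N, or if a joint passes its speed limit or range.

### The arm

A 6-joint arm with a two-finger parallel gripper is mounted at the origin on the work surface. World frame = base frame: x ahead of the robot, y to its left, z up, the work surface at z = 0. Lengths are in m, angles in rad, forces in N, time in s.
With the tool pointing down it reaches from about 0.35 to 0.775 m from the base axis. Payload 7.3 kg.
Tool frame: the origin (TCP) lies at the very end of the fingers, on their centre line; the grasp point (between the pads) lies 19 mm behind it; z points along the fingers, y is the line along which they close (so a half turn about z gives the same grasp; the last joint's range is limited). The gripper opens to 92 mm and grips with 3 to 60 N. Pads are 19 mm wide; open, the fingers measure 130 mm over their backs; the gripper's body (75 mm by 190 mm) begins 47 mm behind the grasp point.
Start: joints at [1.193, 0.342, 1.524, -0, 1.275, -0.146], TCP at [0.121, 0.511, 0.227] pointing down, gripper open.
Joint ranges: [-2.53, 2.53], [-0.77, 2.02], [0.04, 2.7], [-1, 4.14], [0.28, 2.66], [-3.11, 3.11]. Speed limits (rad/s): [2.57, 2.57, 3.14, 3.14, 3.14, 3.14].

### API

Orientations are given as [roll, pitch, yaw] about the fixed x, y, z axes, in that order (R = Rz(yaw) Ry(pitch) Rx(roll)).
In Python, from cell import telemetry, eyes, job gives the robot as it stands.
- The arm moves only by the tool apply_moves, never from a script. Its arguments are lists of equal length, an entry for each row: "delta_pos": the shift along the world's x, y, z each as a share of 0.4 m, from -1 to 1, a list of three; "dr": the turn, a rotation vector about the world's x, y, z each as a share of 0.5 rad, from -1 to 1, a list of three; "jaw": the opening, from 0 (shut) to 1 (fully open). A call has 1 to 8 rows; each row is the pose to reach, as a shift and turn from the pose commanded when the call began; what a row does not reach only later rows make up. A row lasts 1/12 s, in which the tool goes at most 41.7 mm and 7.16 degrees, less where a joint would pass 70% of its speed; a pose out of reach is approached as far as the arm can. A call with a number of a shift or a turn outside -1 to 1 is refused whole. A call with a gripper value outside its range is refused whole. The fingers move at their own pace and stop on an object; "force" is the grip in N (left out, the last holds). Time passes only in rows, so rows that repeat a pose let the fingers close. It gives the time, the measured TCP pose, the force, the opening and the grip force at its end, in the units of the state.
- telemetry.observe(): the state, without advancing time (a new reading comes with each control period).
- eyes.read_camera(name): name is "side" or "top" or "wrist"; returns the picture (384x512x3 uint8, red, green, blue); there is no depth.
- eyes.camera_model(name): a dict with "vertical_fov" (degrees; the focal length in pixels is half the picture's height over the tangent of half this angle, whatever the lens; pixels are square), "cx", "cy" (the principal point, pixels), "k1" (the pictures are not rectified: a ray, as slopes to the right and down, at radius r is drawn at 1 + k1 r^2 times it, then the intrinsics apply), "rvec" (rotation vector, rad) and "tvec" (3), from world to camera coordinates, as OpenCV has them; the wrist camera has in their place "hand_eye" (4x4, takes a point from camera to tool coordinates, whose origin is the TCP and whose axes are the flange's). Camera axes: x right, y down, z forward; pixel columns grow to the right and rows downward; lengths in m; the calibration is good to about 2 mm. A picture is of the moment at which its call begins: read the wrist's pose just before it. camera_model takes no time and is no camera call.
- job.hand_in(): hands the job in; it is judged then, once.
The state is a dict: "time": time; "qpos": joint angles; "qvel": joint speeds; "joint_efforts": joint torques, N m; "tool_pos": TCP position; "tool_rot": TCP orientation; "contact_force": force on the tool from outside, world axes, zero at the start; "torque": the same for the moment, N m; "opening": finger opening in m; "grip_force": force on a finger pad.
Only numpy, scipy, OpenCV 4.12 (cv2) and the standard library are available. Lean on these libraries where they do the work, as an engineer would, in place of code of your own. Each camera call takes 0.05 s, during which the arm holds its last target. There are 200 camera calls.

## Working session

There is one attempt and no reset: what is moved stays moved. The work goes in short steps, Python scripts to look and compute and a tool call to move; the robot and the scene stay as the last step left them, time stands still between calls to the robot, and variables do not carry over. Pictures are saved under pics/ and viewed, at most 14 in all, crops included, and the job is handed in when it is done.

Besides the shell and the picture viewer there is one more tool, called after ">>>" in YAML: its name, and indented under it one key for each argument. apply_moves: Moves the arm, as the interface text tells. Its arguments: {"type":"object","properties":{"delta_pos":{"type":"array"},"dr":{"type":"array"},"jaw":{"type":"array"},"force":{"type":"number"}},"required":["delta_pos","dr","jaw"]}

```bash
ls; mkdir -p pics; cat > h.py <<'E'
import numpy as np, cv2
from cell import telemetry, eyes, job
def K(m):
    f=192/np.tan(np.radians(m["vertical_fov"])/2); return f,m["cx"],m["cy"],m["k1"]
def ext(name,m,st=None):
    if "hand_eye" in m:
        from scipy.spatial.transform import Rotation as Ro
        st=st or telemetry.observe()
        T=np.eye(4);T[:3,:3]=Ro.from_euler('xyz',st["tool_rot"]).as_matrix();T[:3,3]=st["tool_pos"]
        C=T@np.array(m["hand_eye"]); return C[:3,:3],C[:3,3]
    R=cv2.Rodrigues(np.array(m["rvec"],float))[0]; return R.T,-R.T@np.array(m["tvec"],float)
def pix2w(name,uv,z,st=None):
    m=eyes.camera_model(name);f,cx,cy,k=K(m);R,c=ext(name,m,st);out=[]
    for u,v in np.atleast_2d(uv):
        d=np.array([(u-cx)/f,(v-cy)/f]);p=d.copy()
        for _ in range(30): p=d/(1+k*(p@p))
        r=R@np.array([p[0],p[1],1]); out.append((c+r*(z-c[2])/r[2]))
    return np.array(out)
def w2pix(name,P,st=None):
    m=eyes.camera_model(name);f,cx,cy,k=K(m);R,c=ext(name,m,st)
    q=(np.atleast_2d(P)-c)@R; s=q[:,:2]/q[:,2:]; s=s*(1+k*(s**2).sum(1,keepdims=True)); return s*f+[cx,cy]
def save(name,fn,img=None,crop=None,scale=1):
    img=eyes.read_camera(name) if img is None else img
    cv2.imwrite('pics/raw_'+fn,img[:,:,::-1])
    if crop: x0,y0,x1,y1=crop; img=img[y0:y1,x0:x1]
    cv2.imwrite('pics/'+fn,cv2.resize(img,None,fx=scale,fy=scale,interpolation=cv2.INTER_CUBIC)[:,:,::-1]); return img
E
python3 - <<'E'
from h import *
save("top","top0.png",scale=1.5);save("side","side0.png",scale=1.5)
for n in("top","side","wrist"):print(n,eyes.camera_model(n))
print(telemetry.observe())
E
```

```text
pics
top {'vertical_fov': 51.85183701399662, 'cx': 254.1234114191269, 'cy': 188.91600869731826, 'k1': 0.014614005154557312, 'rvec': array([ 2.18071226, -2.15938904,  0.06338566]), 'tvec': array([-3.94204896e-04,  5.78453980e-01,  1.50064464e+00])}
side {'vertical_fov': 57.43026481049373, 'cx': 256.64258350108406, 'cy': 190.4067143396789, 'k1': -0.009355039088496596, 'rvec': array([ 0.96039104, -2.6120428 ,  0.90808002]), 'tvec': array([0.42083215, 0.32469445, 1.00791566])}
wrist {'vertical_fov': 59.81220959156914, 'cx': 254.69328994457408, 'cy': 190.94966369624524, 'k1': -0.07627417695777632, 'hand_eye': array([[-1.20281087e-03, -9.65926927e-01, -2.58812141e-01,
         7.02905694e-02],
       [ 9.99999115e-01, -1.01447249e-03, -8.61256017e-04,
         5.44199602e-04],
       [ 5.69352581e-04, -2.58812948e-01,  9.65927292e-01,
        -1.59237750e-01],
       [ 0.00000000e+00,  0.00000000e+00,  0.00000000e+00,
         1.00000000e+00]])}
{'time': 0.1, 'qpos': array([ 1.19300722e+00,  3.42659636e-01,  1.52487880e+00, -2.42228545e-05,
        1.27537906e+00, -1.46000514e-01]), 'qvel': array([-9.97446513e-04, -1.99886927e-03, -1.52234895e-03, -3.20737687e-04,
        7.68904101e-04,  7.58789064e-05]), 'joint_efforts': array([ 2.71480283e-03, -4.32004881e+01, -2.44694602e+01,  7.20136170e-02,
        5.25410031e-02, -3.36990263e-05]), 'tool_pos': array([0.12046216, 0.51064585, 0.22612593]), 'tool_rot': array([-3.14027854e+00, -1.69823477e-04,  2.90981102e+00]), 'contact_force': array([ 0.25296215, -0.21364432,  0.72587397]), 'torque': array([-0.02860152, -0.02341547, -0.01809199]), 'grip_force': 0.0, 'opening': 0.09144782764317741}
```

View pics/top0.png

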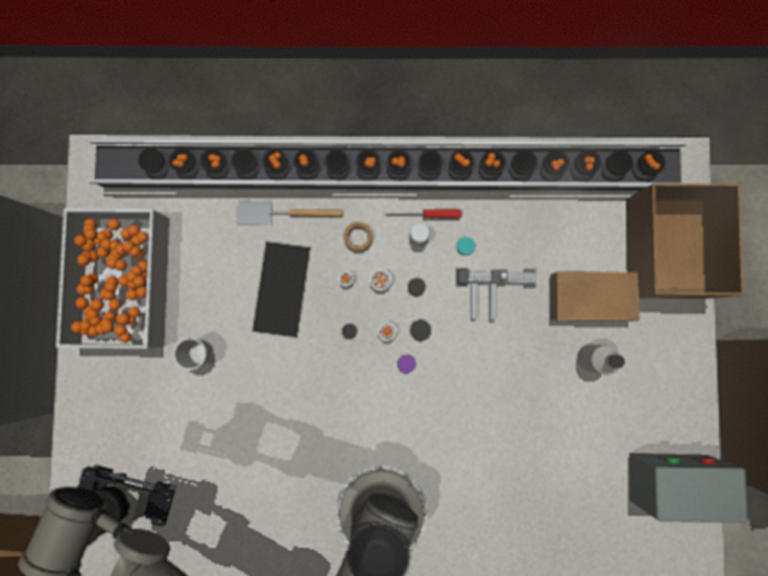

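View pics/side0.png

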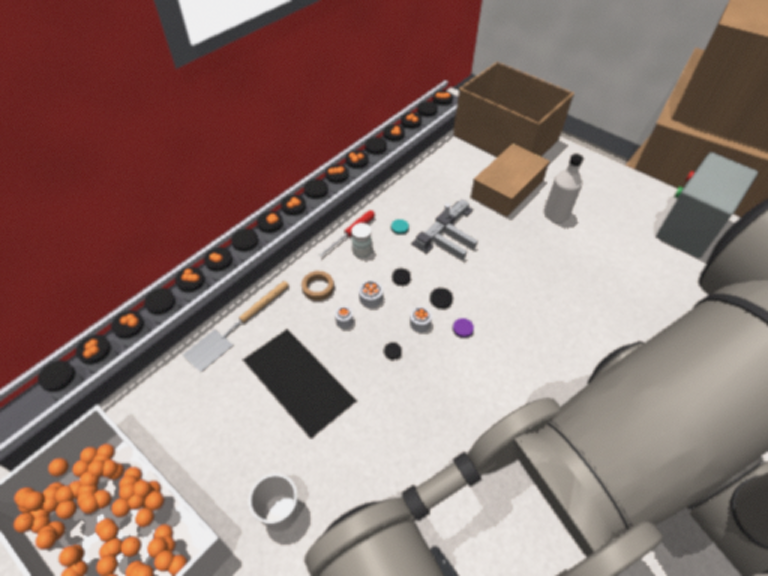

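In the top picture (1.5x), the tins are at about (346,279) small, (381,280) large and (387,331) medium. The black lids are at (349,331), (416,287) and (421,329). The purple (406,364) and turquoise (466,245) pieces are look-alikes. The caliper is at about (497,285), with its block on the left. I'll enlarge a crop to measure diameters.

```bash
python3 - <<'E'
from h import *
im=cv2.imread('pics/raw_top0.png')[:,:,::-1]
save(0,"top0c.png",im,(160,140,370,260),3.8)
for n,u in dict(ts=(346,279),tl=(381,280),tm=(387,331),l1=(349,331),l2=(416,287),l3=(421,329),mat=(282,289),tape=(358,237),jar=(420,233)).items():
    print(n,pix2w("top",np.array(u)/1.5,.04 if n[0]=='t' else .012)[0].round(4))
E
```

```text
ts [0.5875 0.0947 0.04  ]
tl [0.5857 0.0055 0.04  ]
tm [ 0.4565 -0.0111  0.04  ]
l1 [0.4555 0.0872 0.012 ]
l2 [ 0.5707 -0.0846  0.012 ]
l3 [ 0.4626 -0.0981  0.012 ]
mat [0.5624 0.2631 0.012 ]
tape [0.6957 0.0656 0.04  ]
jar [ 0.7119 -0.0942  0.012 ]
```

View pics/top0c.png

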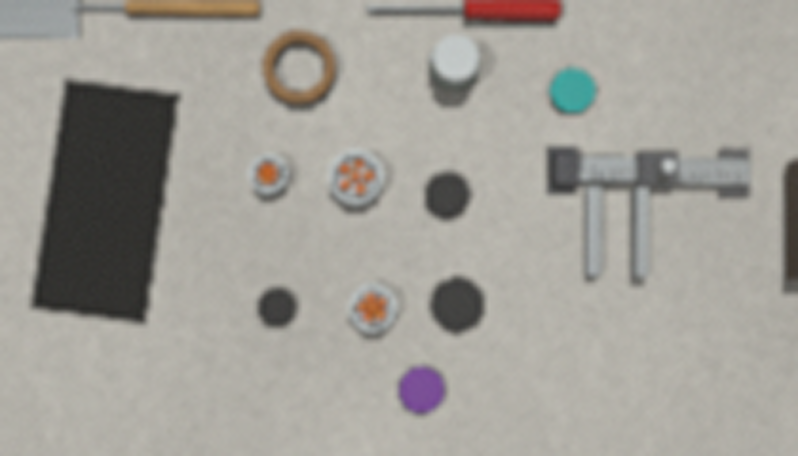

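The crop shows lid diameters (in crop pixels) of about 40 at (277,306) for small, 45 at (447,194) for medium and 54 at (457,304) for large, all three black. The tins are small (269,176), large (357,178) and medium (373,308), so all three are present. Next is a wrist view for precise positions.

>>> apply_moves:
  delta_pos:
    - [0.6,-0.75,0.2]
    - [0.6,-0.75,0.2]
    - [0.6,-0.75,0.2]
    - [0.6,-0.75,0.2]
    - [0.6,-0.75,0.2]
    - [0.6,-0.75,0.2]
    - [0.6,-0.75,0.2]
    - [0.6,-0.75,0.2]
  dr:
    - [0,0,0.463]
    - [0,0,0.463]
    - [0,0,0.463]
    - [0,0,0.463]
    - [0,0,0.463]
    - [0,0,0.463]
    - [0,0,0.463]
    - [0,0,0.463]
  jaw: [1,1,1,1,1,1,1,1]

```text
time: 0.77
tool_pos: [0.3223, 0.2578, 0.2941]
tool_rot: [3.142, -0.0, -3.142]
contact_force: [1.4, 0.6, 0.5]
opening: 0.0917
grip_force: 0.0
```

>>> apply_moves:
  delta_pos:
    - [0.35,-0.65,0.06]
    - [0.35,-0.65,0.06]
    - [0.35,-0.65,0.06]
    - [0.35,-0.65,0.06]
    - [0.35,-0.65,0.06]
    - [0.35,-0.65,0.06]
    - [0.35,-0.65,0.06]
    - [0.35,-0.65,0.06]
  dr:
    - [0,0,0]
    - [0,0,0]
    - [0,0,0]
    - [0,0,0]
    - [0,0,0]
    - [0,0,0]
    - [0,0,0]
    - [0,0,0]
  jaw: [1,1,1,1,1,1,1,1]

```text
time: 1.43
tool_pos: [0.464, -0.0058, 0.3174]
tool_rot: [-3.139, 0.001, 3.136]
contact_force: [-0.5, 0.7, -0.7]
opening: 0.0919
grip_force: 0.0
```

```bash
python3 - <<'E'
from h import *
st=telemetry.observe();print(st["tool_pos"],st["tool_rot"],abs(st["qvel"]).max())
save("wrist","w0.png",scale=1.56)
print(telemetry.observe()["tool_pos"])
for n,p in dict(ts=(.5875,.0947,.042),tl=(.5857,.0055,.042),tm=(.4565,-.0111,.042),l1=(.4555,.0872,.014),l2=(.5707,-.0846,.014),l3=(.4626,-.0981,.014)).items(): print(n,w2pix("wrist",p,st).round(1))
E
```

```text
[ 0.46403641 -0.00576447  0.31744453] [-3.13939387e+00  6.07136811e-04  3.13601461e+00] 0.04466453719486915
[ 0.46307422 -0.00384978  0.31716003]
ts [[326.5 243.1]]
tl [[263.4 242.5]]
tm [[250.7 151.1]]
l1 [[321.7 147.2]]
l2 [[202.1 225.6]]
l3 [[188.9 153.1]]
```

View pics/w0.png

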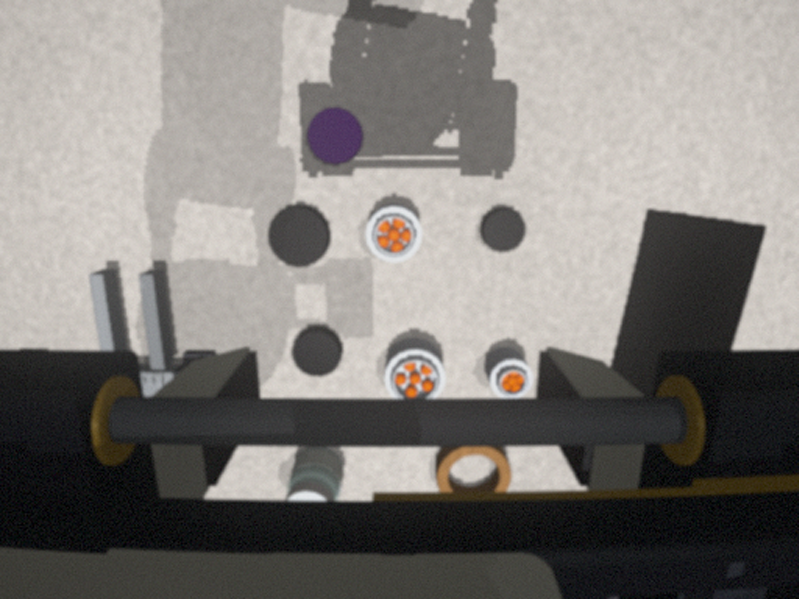

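The wrist picture (1.56x) shows:
- Lids: small (503,229), large (299,235), medium (317,350).
- Tins: medium (394,234), large (415,379), small (511,381).
- Caliper arms at left, with tips at about (97,275) and (150,272).
- Look-alike: purple (335,135), which I leave alone.

Now I measure these and look over the caliper.

```bash
cat >> h.py <<'E'
def blob(im,uv,kind,r=26):
    u0,v0=int(uv[0]),int(uv[1]);x0,y0=max(u0-r,0),max(v0-r,0);c=im[y0:v0+r,x0:u0+r].astype(int)
    R,G,B=c[...,0],c[...,1],c[...,2]
    m=((R>150)&(R-B>70)) if kind=='o' else (c.max(2)<72)
    m=m.astype(np.uint8)
    n,l,s,ce=cv2.connectedComponentsWithStats(m)
    if kind=='o': v,u=np.nonzero(m);  return np.array([(u.min()+u.max())/2+x0,(v.min()+v.max())/2+y0]),len(u),u.max()-u.min()+1,v.max()-v.min()+1
    i=1+np.argmax(s[1:,4]);return np.array([s[i,0]+s[i,2]/2-.5+x0,s[i,1]+s[i,3]/2-.5+y0]),s[i,4],s[i,2],s[i,3]
E
python3 - <<'E'
from h import *
im=cv2.imread('pics/raw_w0.png')[:,:,::-1]
st=dict(tool_pos=np.array([.46404,-.00576,.31744]),tool_rot=[-3.13939,.0006,3.1360])
for n,u in dict(tm=(394,234),tl=(415,379),ts=(511,381),ls=(503,229),ll=(299,235),lm=(317,350)).items():
    b=blob(im,np.array(u)/1.5625,'o' if n[0]=='t' else 'k')
    print(n,b,pix2w("wrist",b[0],.040 if n[0]=='t' else .007,st).round(4))
print(telemetry.observe()["qpos"].round(3))
E
```

```text
tm (array([252. , 150.5]), 278, np.int64(21), np.int64(22)) [[ 0.456  -0.0094  0.04  ]]
tl (array([265. , 243.5]), 224, np.int64(25), np.int64(22)) [[0.5882 0.0078 0.04  ]]
ts (array([328.5, 244. ]), 136, np.int64(14), np.int64(13)) [[0.5898 0.0982 0.04  ]]
ls (array([311. , 141.5]), np.int32(12), np.int32(5), np.int32(10)) [[0.4484 0.0732 0.007 ]]
ll (array([191.5, 148. ]), np.int32(211), np.int32(36), np.int32(33)) [[ 0.4564 -0.0954  0.007 ]]
lm (array([203.5, 224. ]), np.int32(458), np.int32(30), np.int32(31)) [[ 0.5708 -0.0836  0.007 ]]
[-1.740e-01  1.680e-01  1.510e+00 -1.000e-03  1.464e+00 -1.739e+00]
```

>>> apply_moves:
  delta_pos:
    - [0.37,-0.55,-0.05]
    - [0.37,-0.55,-0.05]
    - [0.37,-0.55,-0.05]
    - [0.37,-0.55,-0.05]
    - [0.37,-0.55,-0.05]
    - [0.37,-0.55,-0.05]
    - [0.37,-0.55,-0.05]
    - [0.37,-0.55,-0.05]
  dr:
    - [0,0,0]
    - [0,0,0]
    - [0,0,0]
    - [0,0,0]
    - [0,0,0]
    - [0,0,0]
    - [0,0,0]
    - [0,0,0]
  jaw: [0.3,0.3,0.3,0.3,0.3,0.3,0.3,0.3]

```text
time: 2.15
tool_pos: [0.6105, -0.2222, 0.2949]
tool_rot: [3.14, -0.003, 3.139]
contact_force: [0.1, 0.0, -1.4]
opening: 0.0431
grip_force: 0.0
```

```bash
python3 - <<'E'
from h import *
st=telemetry.observe();print(st["tool_pos"],st["tool_rot"],abs(st["qvel"]).max(),st["qpos"].round(3))
save("wrist","w1.png",scale=1.56)
E
```

```text
[ 0.61051345 -0.22215174  0.29491253] [ 3.14022726e+00 -3.09285182e-03  3.13910506e+00] 0.07595533190555312 [-0.467  0.553  1.002 -0.     1.59  -2.035]
```

View pics/w1.png

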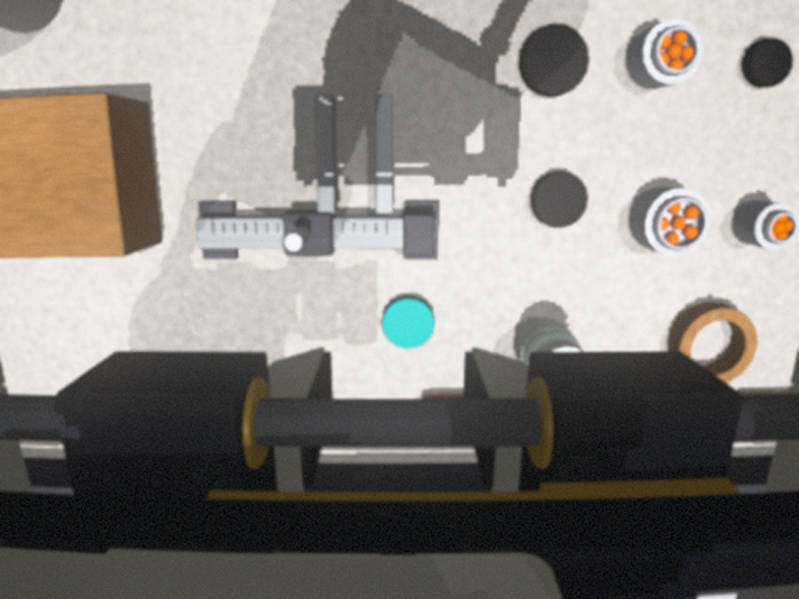

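The wrist picture (1.56x) shows the caliper with its post top at (293,242), sliding jaw tip at (327,97), anvil tip at (385,95) and block at (420,228). Turquoise (408,322) is a look-alike.

```bash
python3 - <<'E'
from h import *
st=dict(tool_pos=np.array([.61051,-.22215,.29491]),tool_rot=[3.14023,-.00309,3.13910])
im=cv2.imread('pics/raw_w1.png')[:,:,::-1]
s=1.5625
P=lambda n,u,z:print(n,pix2w("wrist",np.array(u)/s,z,st)[0].round(4))
P("post",(293,242),.074)
P("anv tip L",(377,95),.030);P("anv tip R",(393,95),.030);P("anv root L",(376,205),.030)
P("sl tip R",(335,96),.030);P("sl tip L",(318,96),.03);P("sl root R",(335,205),.03)
P("beam nearL",(198,217),.026);P("beam farL",(198,248),.026);P("block right near",(438,202),.034);P("block rfar",(438,257),.034);P("block left near",(405,202),.034)
for n,u in dict(tm=(678,50),tl=(681,222),ts=(782,228),ls=(767,62),ll=(553,60),lm=(558,198)).items():
    b=blob(im,np.array(u)/s,'o' if n[0]=='t' else 'k')
    print(n,b[1:],pix2w("wrist",b[0],.040 if n[0]=='t' else .007,st).round(4))
save(0,"w1g.png",im,(115,50,295,175),4.4)
E
```

```text
post [ 0.5982 -0.2986  0.074 ]
anv tip L [ 0.4908 -0.2371  0.03  ]
anv tip R [ 0.4909 -0.2247  0.03  ]
anv root L [ 0.5752 -0.2389  0.03  ]
sl tip R [ 0.4913 -0.2695  0.03  ]
sl tip L [ 0.4911 -0.2827  0.03  ]
sl root R [ 0.575 -0.272  0.03 ]
beam nearL [ 0.584  -0.3865  0.026 ]
beam farL [ 0.6098 -0.3889  0.026 ]
block right near [ 0.5727 -0.1893  0.034 ]
block rfar [ 0.6172 -0.1887  0.034 ]
block left near [ 0.5726 -0.2156  0.034 ]
tm (363, np.int64(22), np.int64(25)) [[ 0.4563 -0.0088  0.04  ]]
tl (319, np.int64(24), np.int64(27)) [[0.5885 0.008  0.04  ]]
ts (157, np.int64(14), np.int64(16)) [[0.5906 0.0995 0.04  ]]
ls (np.int32(742), np.int32(31), np.int32(30)) [[0.4552 0.0888 0.007 ]]
ll (np.int32(1021), np.int32(42), np.int32(45)) [[ 0.4598 -0.0959  0.007 ]]Traceback (most recent call last):
  File "<stdin>", line 11, in <module>
  File "h.py", line 34, in blob
    i=1+np.argmax(s[1:,4]);return np.array([s[i,0]+s[i,2]/2-.5+x0,s[i,1]+s[i,3]/2-.5+y0]),s[i,4],s[i,2],s[i,3]
        ~~~~~~~~~^^^^^^^^^
    return _wrapfunc(a, 'argmax', axis=axis, out=out, **kwds)
    return bound(*args, **kwds)
ValueError: attempt to get argmax of an empty sequence
```

Estimated gauge origin is (0.552, -0.288) with yaw near 0, a gap of about 33 mm and the post at (0.598, -0.299). I'll turn the tool so the fingers close along x, and come in above the post.

>>> apply_moves:
  delta_pos:
    - [-0.03,-0.19,-0.1]
    - [-0.03,-0.19,-0.1]
    - [-0.03,-0.19,-0.1]
    - [-0.03,-0.19,-0.1]
    - [-0.03,-0.19,-0.1]
  dr:
    - [0,0,-1]
    - [0,0,-1]
    - [0,0,-1]
    - [0,0,-1]
    - [0,0,-1]
  jaw: [0.6,0.6,0.6,0.6,0.6]

```text
time: 2.62
tool_pos: [0.5973, -0.2946, 0.2579]
tool_rot: [3.141, -0.001, 2.637]
contact_force: [0.3, 0.6, -0.3]
opening: 0.0553
grip_force: 0.0
```

>>> apply_moves:
  delta_pos:
    - [0,0,-0.1]
    - [0,0,-0.1]
    - [0,0,-0.1]
    - [0,0,-0.1]
    - [0,0,-0.1]
  dr:
    - [0,0,-1]
    - [0,0,-1]
    - [0,0,-1]
    - [0,0,-1]
    - [0,0,-1]
  jaw: [0.6,0.6,0.6,0.6,0.6]

```text
time: 3.03
tool_pos: [0.598, -0.2941, 0.2187]
tool_rot: [3.141, 0.0, 2.143]
contact_force: [0.3, 0.9, 0.2]
opening: 0.0553
grip_force: 0.0
```

>>> apply_moves:
  delta_pos:
    - [0,0,-0.1]
    - [0,0,-0.1]
    - [0,0,-0.1]
    - [0,0,-0.1]
    - [0,0,-0.1]
  dr:
    - [0,0,-1]
    - [0,0,-1]
    - [0,0,-1]
    - [0,0,-1]
    - [0,0,-1]
  jaw: [0.6,0.6,0.6,0.6,0.6]

```text
time: 3.45
tool_pos: [0.598, -0.2949, 0.1785]
tool_rot: [3.141, 0.0, 1.645]
contact_force: [0.1, -0.0, -0.6]
opening: 0.0554
grip_force: 0.0
```

>>> apply_moves:
  delta_pos:
    - [0,0,-0.1]
    - [0,0,-0.1]
    - [0,0,-0.1]
    - [0,0,-0.1]
  dr:
    - [0,0,-0.137]
    - [0,0,-0.137]
    - [0,0,-0.137]
    - [0,0,-0.137]
  jaw: [0.6,0.6,0.6,0.6]

```text
time: 3.78
tool_pos: [0.5982, -0.2961, 0.1393]
tool_rot: [3.141, 0.001, 1.579]
contact_force: [0.9, 0.2, 0.0]
opening: 0.0552
grip_force: 0.0
```

```bash
python3 - <<'E'
from h import *
st=telemetry.observe();print(st["tool_pos"],st["tool_rot"],st["qpos"].round(3))
save("wrist","w2.png",scale=1)
print(w2pix("wrist",[[.598,-.2986,.074],[.517,-.238,.03]],st))
E
```

```text
[ 0.5982022  -0.29611057  0.13926783] [3.14053807e+00 5.83357845e-04 1.57879534e+00] [-0.574  0.674  1.21   0.     1.257 -0.582]
[[255.39030955 207.83341116]
 [153.81889157 117.2159208 ]]
```

View pics/w2.png

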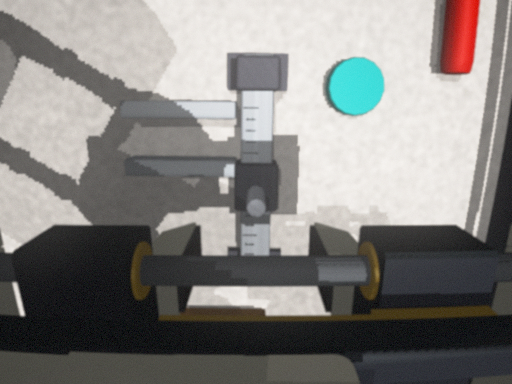

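The post top is near (257,206), close to the predicted (255,208). Descend and grip it.

>>> apply_moves:
  delta_pos:
    - [0,-0.006,-0.1]
    - [0,-0.006,-0.2]
    - [0,-0.006,-0.245]
    - [0,-0.006,-0.245]
    - [0,-0.006,-0.245]
    - [0,-0.006,-0.245]
    - [0,-0.006,-0.245]
    - [0,-0.006,-0.245]
  dr:
    - [0,0,0]
    - [0,0,0]
    - [0,0,0]
    - [0,0,0]
    - [0,0,0]
    - [0,0,0]
    - [0,0,0]
    - [0,0,0]
  jaw: [0.6,0.6,0.6,0.3,0,0,0,0]
  force: 25

```text
time: 4.5
tool_pos: [0.5989, -0.2995, 0.0423]
tool_rot: [3.138, 0.002, 1.573]
contact_force: [0.1, -0.6, 0.1]
opening: 0.0265
grip_force: 0.0
```

>>> apply_moves:
  delta_pos:
    - [0,0,0]
    - [0,-0.02,0]
    - [0,-0.05,0]
    - [0,-0.08,0]
    - [0,-0.12,0]
    - [0,-0.15,0]
    - [0,-0.15,0]
    - [0,-0.15,0]
  dr:
    - [0,0,0]
    - [0,0,0]
    - [0,0,0]
    - [0,0,0]
    - [0,0,0]
    - [0,0,0]
    - [0,0,0]
    - [0,0,0]
  jaw: [0,0,0,0,0,0,0,0]

```text
time: 5.17
tool_pos: [0.5986, -0.3621, 0.0409]
tool_rot: [3.138, 0.004, 1.571]
contact_force: [4.4, -0.9, 5.6]
opening: 0.0132
grip_force: 25.0
```

>>> apply_moves:
  delta_pos:
    - [0,0,0]
    - [0,0,0]
    - [0,0,0]
    - [0,0,0.1]
    - [0,0,0.2]
    - [0,0,0.3]
    - [0,0,0.35]
    - [0,0,0.35]
  dr:
    - [0,0,0]
    - [0,0,0]
    - [0,0,0]
    - [0,0,0]
    - [0,0,0]
    - [0,0,0]
    - [0,0,0]
    - [0,0,0]
  jaw: [0.6,0.6,0.6,0.6,0.6,0.6,0.6,0.6]

```text
time: 5.83
tool_pos: [0.5993, -0.36, 0.1861]
tool_rot: [3.134, 0.006, 1.573]
contact_force: [0.2, 0.6, 0.5]
opening: 0.0546
grip_force: 0.0
```

```bash
python3 - <<'E'
from h import *
st=telemetry.observe();print(st["tool_pos"],st["tool_rot"])
save("wrist","w3.png",scale=1.2)
print(1.2*w2pix("wrist",[[.598,-.362,.074],[.598,-.356,.074],[.517,-.238,.03],[.488,-.238,.03],[.488,-.338,.03]],st))
E
```

```text
[ 0.59930794 -0.35999831  0.1861283 ] [3.13430839 0.00594703 1.57305118]
[[303.74938235 227.24375063]
 [303.74815518 218.9295551 ]
 [194.08070502  49.93116402]
 [155.55055781  50.78192731]
 [165.64735851 183.89518947]]
```

View pics/w3.png

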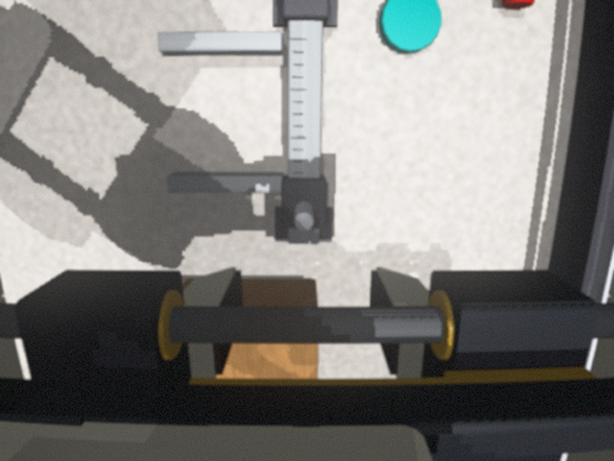

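The jaw is now about 91 mm open: the post at (304,217) and the sliding face at row 174 agree. On to the small tin, with a look at it and the mat on the way.

>>> apply_moves:
  delta_pos:
    - [-0.1,0.95,0.2]
    - [-0.1,0.95,0.2]
    - [-0.1,0.95,0.2]
    - [-0.1,0.95,0.2]
    - [-0.1,0.95,0.2]
    - [-0.1,0.95,0.2]
    - [-0.1,0.95,0.2]
    - [-0.1,0.95,0.2]
  dr:
    - [0,0,0]
    - [0,0,0]
    - [0,0,0]
    - [0,0,0]
    - [0,0,0]
    - [0,0,0]
    - [0,0,0]
    - [0,0,0]
  jaw: [0.75,0.75,0.75,0.75,0.75,0.75,0.75,0.75]

```text
time: 6.55
tool_pos: [0.5617, -0.0323, 0.2461]
tool_rot: [-3.137, -0.001, 1.573]
contact_force: [1.4, 0.5, 0.1]
opening: 0.069
grip_force: 0.0
```

>>> apply_moves:
  delta_pos:
    - [-0.05,0.05,0]
    - [-0.05,0.1,0]
    - [-0.05,0.1,0]
    - [-0.05,0.1,0]
  dr:
    - [0,0,0]
    - [0,0,0]
    - [0,0,0]
    - [0,0,0]
  jaw: [0.75,0.75,0.75,0.75]

```text
time: 6.88
tool_pos: [0.5426, 0.0064, 0.2465]
tool_rot: [-3.138, 0.0, 1.575]
contact_force: [0.7, -0.6, -0.5]
opening: 0.0691
grip_force: 0.0
```

```bash
python3 - <<'E'
from h import *
st=telemetry.observe();print(st["tool_pos"],st["tool_rot"])
save("wrist","w4.png",scale=1.56)
print(1.56*w2pix("wrist",[[.590,.0985,.04],[.4555,.0885,.014]],st))
E
```

```text
[0.54264987 0.00642729 0.24650214] [-3.13837037e+00  8.85771307e-05  1.57500160e+00]
[[470.2804978  125.9306101 ]
 [280.34776661 142.2044285 ]]
```

View pics/w4.png

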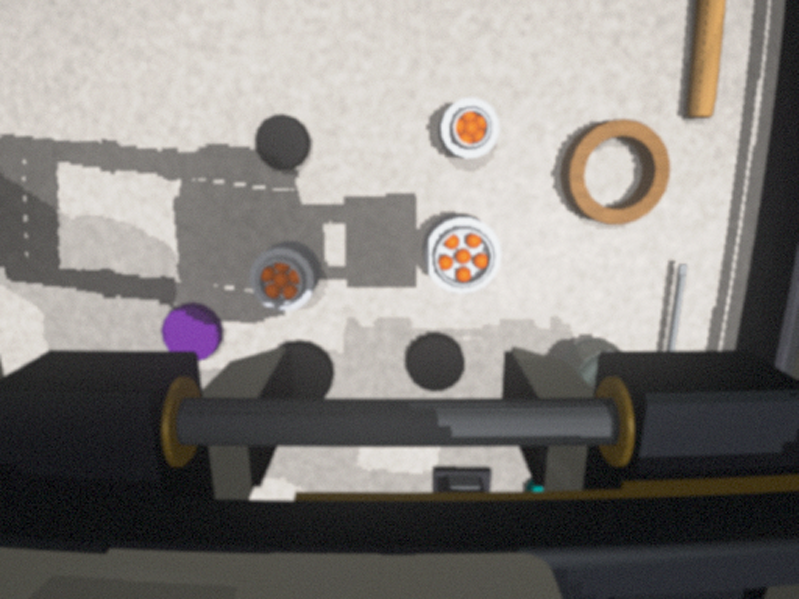

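The tin is at (470,127), as predicted. Grasp it, lift, and carry it to the caliper.

>>> apply_moves:
  delta_pos:
    - [0.1185,0.229,-0.15]
    - [0.1185,0.229,-0.25]
    - [0.1185,0.229,-0.35]
    - [0.1185,0.229,-0.35]
    - [0.1185,0.229,-0.5]
    - [0.1185,0.229,-0.59]
    - [0.1185,0.229,-0.59]
    - [0.1185,0.229,-0.59]
  dr:
    - [0,0,0]
    - [0,0,0]
    - [0,0,0]
    - [0,0,0]
    - [0,0,0]
    - [0,0,0]
    - [0,0,0]
    - [0,0,0]
  jaw: [0.75,0.75,0.75,0.75,0.75,0.75,0.75,0.75]
  force: 20

```text
time: 7.6
tool_pos: [0.5866, 0.0958, 0.005]
tool_rot: [-3.129, 0.001, 1.571]
contact_force: [-1.1, -0.3, 0.5]
opening: 0.0687
grip_force: 0.0
```

>>> apply_moves:
  delta_pos:
    - [0,0,0]
    - [0,0,0]
    - [0,0,0]
    - [0,0,0]
    - [0,0,0]
    - [0,0,0.1]
    - [0,0,0.2]
    - [0,0,0.3]
  dr:
    - [0,0,0]
    - [0,0,0]
    - [0,0,0]
    - [0,0,0]
    - [0,0,0]
    - [0,0,0]
    - [0,0,0]
    - [0,0,0]
  jaw: [0,0,0,0,0,0,0,0]

```text
time: 8.27
tool_pos: [0.5903, 0.0973, 0.1336]
tool_rot: [-3.141, 0.0, 1.573]
contact_force: [1.3, 0.7, -1.1]
opening: 0.0393
grip_force: 20.0
```

>>> apply_moves:
  delta_pos:
    - [-0.1825,-0.918,0]
    - [-0.1825,-0.918,0]
    - [-0.1825,-0.918,0]
    - [-0.1825,-0.918,0]
    - [-0.1825,-0.918,0]
    - [-0.1825,-0.918,0]
    - [-0.1825,-0.918,0]
    - [-0.1825,-0.918,0]
  dr:
    - [0,0,0]
    - [0,0,0]
    - [0,0,0]
    - [0,0,0]
    - [0,0,0]
    - [0,0,0]
    - [0,0,0]
    - [0,0,0]
  jaw: [0,0,0,0,0,0,0,0]

```text
time: 8.93
tool_pos: [0.5252, -0.2315, 0.133]
tool_rot: [3.141, 0.001, 1.573]
contact_force: [1.8, 0.1, -1.5]
opening: 0.0396
grip_force: 20.0
```

>>> apply_moves:
  delta_pos:
    - [-0.02,-0.095,0]
    - [-0.02,-0.095,0]
    - [-0.02,-0.095,-0.05]
    - [-0.02,-0.095,-0.15]
    - [-0.02,-0.095,-0.24]
    - [-0.02,-0.095,-0.29]
    - [-0.02,-0.095,-0.305]
    - [-0.02,-0.095,-0.305]
  dr:
    - [0,0,0]
    - [0,0,0]
    - [0,0,0]
    - [0,0,0]
    - [0,0,0]
    - [0,0,0]
    - [0,0,0]
    - [0,0,0]
  jaw: [0,0,0,0,0,0,0,0]

```text
time: 9.6
tool_pos: [0.5172, -0.2671, 0.0098]
tool_rot: [-3.14, -0.001, 1.573]
contact_force: [0.1, 0.1, -1.2]
opening: 0.0397
grip_force: 20.0
```

>>> apply_moves:
  delta_pos:
    - [0,0,0]
    - [0,0,0]
    - [0,0,0]
    - [0,0,0]
  dr:
    - [0,0,0]
    - [0,0,0]
    - [0,0,0]
    - [0,0,0]
  jaw: [0,0,0,0]

```text
time: 9.93
tool_pos: [0.5182, -0.2677, 0.0105]
tool_rot: [3.141, 0.0, 1.573]
contact_force: [0.5, -0.2, -1.5]
opening: 0.0397
grip_force: 20.0
```

>>> apply_moves:
  delta_pos:
    - [0,0,-0.006]
    - [0,0,-0.01]
    - [0,0,-0.01]
    - [0,0,-0.01]
    - [0,0,-0.01]
    - [0,0,0.05]
    - [0,0,0.15]
    - [0,0,0.25]
  dr:
    - [0,0,0]
    - [0,0,0]
    - [0,0,0]
    - [0,0,0]
    - [0,0,0]
    - [0,0,0]
    - [0,0,0]
    - [0,0,0]
  jaw: [0,0,0.65,0.65,0.65,0.65,0.65,0.65]

```text
time: 10.6
tool_pos: [0.517, -0.267, 0.1098]
tool_rot: [-3.138, -0.002, 1.573]
contact_force: [1.3, -0.7, 0.0]
opening: 0.0593
grip_force: 0.0
```

>>> apply_moves:
  delta_pos:
    - [0,0,0.03]
    - [0.1,-0.1,0.03]
    - [0.2,-0.218,0.03]
    - [0.2,-0.218,0.03]
    - [0.2,-0.218,0.03]
    - [0.2,-0.218,0.03]
  dr:
    - [0,0,0]
    - [0,0,0]
    - [0,0,0]
    - [0,0,0]
    - [0,0,0]
    - [0,0,0]
  jaw: [0.65,0.65,0.65,0.65,0.65,0.65]

```text
time: 11.1
tool_pos: [0.5981, -0.3558, 0.1202]
tool_rot: [-3.14, -0.001, 1.572]
contact_force: [1.0, -0.1, 0.3]
opening: 0.0594
grip_force: 0.0
```

```bash
python3 - <<'E'
from h import *
st=telemetry.observe();print(st["tool_pos"],st["tool_rot"])
save("wrist","w5.png",scale=1.2)
print(1.2*w2pix("wrist",[[.517,-.268,.04],[.598,-.355,.074]],st))
E
```

```text
[ 0.59809013 -0.35584909  0.12022106] [-3.14040486e+00 -9.91108883e-04  1.57163797e+00]
[[166.66943864  92.11202198]
 [307.00366183 254.54167671]]
```

View pics/w5.png

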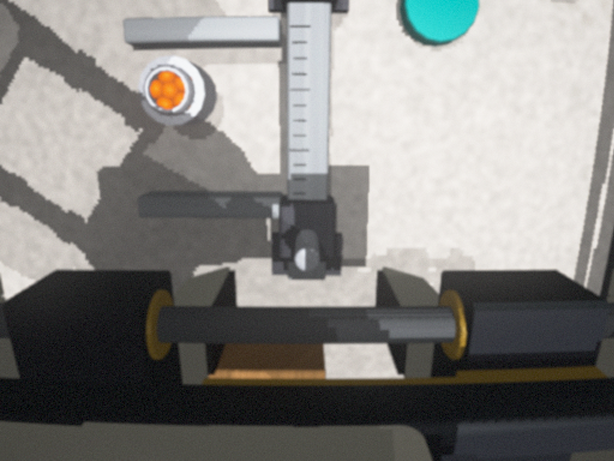

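The tin stands at (168,90), and the post top at (306,258) matches. Grip the post and close on the small tin.

>>> apply_moves:
  delta_pos:
    - [0,0,-0.08]
    - [0,0,-0.15]
    - [0,0,-0.198]
    - [0,0,-0.198]
    - [0,0,-0.198]
    - [0,0,-0.198]
    - [0,0,-0.198]
    - [0,0,-0.198]
  dr:
    - [0,0,0]
    - [0,0,0]
    - [0,0,0]
    - [0,0,0]
    - [0,0,0]
    - [0,0,0]
    - [0,0,0]
    - [0,0,0]
  jaw: [0.4,0.4,0.3,0,0,0,0,0]
  force: 25

```text
time: 11.82
tool_pos: [0.5986, -0.3553, 0.0452]
tool_rot: [3.139, 0.002, 1.573]
contact_force: [-1.3, 0.8, 4.8]
opening: 0.0136
grip_force: 25.0
```

>>> apply_moves:
  delta_pos:
    - [0,0,0]
    - [0,0.02,0]
    - [0,0.05,0]
    - [0,0.08,0]
    - [0,0.1,0]
    - [0,0.11,0]
    - [0,0.12,0]
    - [0,0.12,0]
  dr:
    - [0,0,0]
    - [0,0,0]
    - [0,0,0]
    - [0,0,0]
    - [0,0,0]
    - [0,0,0]
    - [0,0,0]
    - [0,0,0]
  jaw: [0,0,0,0,0,0,0,0]

```text
time: 12.48
tool_pos: [0.599, -0.307, 0.0452]
tool_rot: [3.138, 0.003, 1.573]
contact_force: [-0.3, 0.9, 7.6]
opening: 0.0135
grip_force: 25.0
```

>>> apply_moves:
  delta_pos:
    - [0,0.005,0]
    - [0,0.01,0]
    - [0,0.015,0]
    - [0,0.02,0]
    - [0,0.024,0]
    - [0,0.024,0]
    - [0,0.024,0]
    - [0,0.024,0]
  dr:
    - [0,0,0]
    - [0,0,0]
    - [0,0,0]
    - [0,0,0]
    - [0,0,0]
    - [0,0,0]
    - [0,0,0]
    - [0,0,0]
  jaw: [0,0,0,0,0,0,0,0]

```text
time: 13.15
tool_pos: [0.5991, -0.2991, 0.0452]
tool_rot: [3.138, 0.004, 1.573]
contact_force: [-0.5, -3.9, 5.6]
opening: 0.013
grip_force: 25.0
```

```bash
python3 - <<'E'
from h import *
st=telemetry.observe();print(st["tool_pos"],st["contact_force"])
save("wrist","w6.png",scale=1.2)
E
```

```text
[ 0.59906353 -0.29905126  0.04515758] [-0.53465328 -3.90550027  5.56324412]
```

View pics/w6.png

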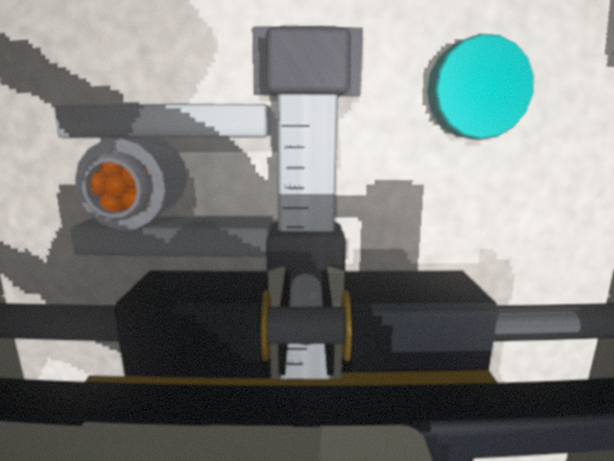

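The tin is between the arms and the force is -3.9 N including slide friction. I'll push 3 mm more to be sure, hold, then open.

>>> apply_moves:
  delta_pos:
    - [0,0.004,0]
    - [0,0.008,0]
    - [0,0.008,0]
    - [0,0.008,0]
    - [0,0.008,0]
    - [0,0.008,0]
    - [0,0.008,0]
  dr:
    - [0,0,0]
    - [0,0,0]
    - [0,0,0]
    - [0,0,0]
    - [0,0,0]
    - [0,0,0]
    - [0,0,0]
  jaw: [0,0,0,0,0,0,0]

```text
time: 13.78
tool_pos: [0.5991, -0.2966, 0.0452]
tool_rot: [3.137, 0.005, 1.572]
contact_force: [0.2, -6.0, 5.2]
opening: 0.0135
grip_force: 25.0
```

>>> apply_moves:
  delta_pos:
    - [0,-0.01,0]
    - [0,-0.04,0]
    - [0,-0.08,0]
    - [0,-0.12,0]
    - [0,-0.15,0]
    - [0,-0.15,0]
    - [0,-0.15,0]
    - [0,-0.15,0]
  dr:
    - [0,0,0]
    - [0,0,0]
    - [0,0,0]
    - [0,0,0]
    - [0,0,0]
    - [0,0,0]
    - [0,0,0]
    - [0,0,0]
  jaw: [0,0,0,0,0,0,0,0]

```text
time: 14.45
tool_pos: [0.5987, -0.3555, 0.0452]
tool_rot: [3.139, 0.003, 1.572]
contact_force: [-2.1, -1.5, 7.7]
opening: 0.0133
grip_force: 25.0
```

>>> apply_moves:
  delta_pos:
    - [0,0,0]
    - [0,0,0]
    - [0,0,0]
    - [0,0,0.08]
    - [0,0,0.16]
    - [0,0,0.25]
    - [0,0,0.25]
    - [0,0,0.25]
  dr:
    - [0,0,0]
    - [0,0,0]
    - [0,0,0]
    - [0,0,0]
    - [0,0,0]
    - [0,0,0]
    - [0,0,0]
    - [0,0,0]
  jaw: [0.4,0.4,0.4,0.65,0.65,0.65,0.65,0.65]

```text
time: 15.12
tool_pos: [0.5991, -0.3545, 0.1457]
tool_rot: [3.137, 0.003, 1.573]
contact_force: [-0.1, -0.6, 0.5]
opening: 0.0583
grip_force: 0.0
```

```bash
python3 - <<'E'
from h import *
st=telemetry.observe();print(st["tool_pos"],st["tool_rot"])
im=save("wrist","w7.png",scale=1.2)
g=w2pix("wrist",[[.517,-.26,.04]],st)[0];b=blob(im,g,'o',40)
print(g,b,pix2w("wrist",b[0],.04,st))
E
```

```text
[ 0.59913951 -0.35448963  0.14570054] [3.13721666e+00 3.01917143e-03 1.57307192e+00]
[147.17342224  69.29896334] (array([147. ,  66.5]), 590, np.int64(27), np.int64(30)) [[ 0.51699792 -0.25795402  0.04      ]]
```

>>> apply_moves:
  delta_pos:
    - [-0.205,0.241,0]
    - [-0.205,0.241,0]
    - [-0.205,0.241,0]
    - [-0.205,0.241,0]
    - [-0.205,0.241,-0.1]
    - [-0.205,0.241,-0.2]
    - [-0.205,0.241,-0.3]
    - [-0.205,0.241,-0.344]
  dr:
    - [0,0,0]
    - [0,0,0]
    - [0,0,0]
    - [0,0,0]
    - [0,0,0]
    - [0,0,0]
    - [0,0,0]
    - [0,0,0]
  jaw: [0.65,0.65,0.65,0.65,0.65,0.65,0.65,0.65]

```text
time: 15.83
tool_pos: [0.5125, -0.2552, -0.0005]
tool_rot: [-3.134, -0.006, 1.573]
contact_force: [-19.5, 9.2, 202.5]
opening: 0.0595
grip_force: 118.3
```

>>> apply_moves:
  delta_pos:
    - [0,0,0]
    - [0,0,0]
    - [0,0,0]
    - [0,0,0]
    - [0,0,0]
    - [0,0,0]
    - [0,0,0]
    - [0,0,0]
  dr:
    - [0,0,0]
    - [0,0,0]
    - [0,0,0]
    - [0,0,0]
    - [0,0,0]
    - [0,0,0]
    - [0,0,0]
    - [0,0,0]
  jaw: [0.65,0,0,0,0,0,0,0]
  force: 20

```text
time: 16.5
tool_pos: [0.5158, -0.2575, 0.0052]
tool_rot: [-3.141, -0.0, 1.573]
contact_force: [-0.0, -0.3, -1.0]
opening: 0.0396
grip_force: 20.0
```

```bash
python3 - <<'E'
from h import *
im=cv2.imread('pics/raw_top0.png')
m=np.zeros(im.shape[:2],np.uint8);m[150:235,155:215]=(im[150:235,155:215].max(2)<75)
c=max(cv2.findContours(m,0,1)[0],key=cv2.contourArea);b=cv2.boxPoints(cv2.minAreaRect(c))
w=pix2w("top",b,.002);print(b,w.round(4),w.mean(0).round(4))
E
```

```text
[[168.57646 219.78337]
 [177.56169 160.73763]
 [206.24529 165.10252]
 [197.26006 224.14827]] [[0.4563 0.3384 0.002 ]
 [0.689  0.3093 0.002 ]
 [0.6726 0.1955 0.002 ]
 [0.4405 0.2258 0.002 ]] [0.5646 0.2672 0.002 ]
```

The fast descent overshot and touched the table: the reading shows a 202 N spike, above the 120 N wrist limit, so the run may already count as failed. I'll keep going and end every later descent slowly and higher.

>>> apply_moves:
  delta_pos:
    - [0,0,0.08]
    - [0,0,0.18]
    - [0,0,0.28]
    - [0.05,0.1,0.34]
    - [0.12,0.6,0.34]
    - [0.12,0.6,0.34]
    - [0.12,0.6,0.34]
    - [0.12,0.6,0.34]
  dr:
    - [0,0,0]
    - [0,0,0]
    - [0,0,0]
    - [0,0,0]
    - [0,0,0]
    - [0,0,0]
    - [0,0,0]
    - [0,0,0]
  jaw: [0,0,0,0,0,0,0,0]

```text
time: 17.17
tool_pos: [0.5572, -0.0582, 0.1407]
tool_rot: [3.141, 0.0, 1.572]
contact_force: [1.3, -0.6, -2.2]
opening: 0.0397
grip_force: 20.0
```

>>> apply_moves:
  delta_pos:
    - [0.22,0.85,0]
    - [0.22,0.85,0]
    - [0.22,0.85,0]
    - [0.22,0.85,0]
    - [0.22,0.85,0]
    - [0.22,0.85,0]
    - [0.22,0.85,0]
    - [0.22,0.85,0]
  dr:
    - [0,0,0]
    - [0,0,0]
    - [0,0,0]
    - [0,0,0]
    - [0,0,0]
    - [0,0,0]
    - [0,0,0]
    - [0,0,0]
  jaw: [0,0,0,0,0,0,0,0]

```text
time: 17.83
tool_pos: [0.6409, 0.2647, 0.1403]
tool_rot: [-3.141, 0.0, 1.573]
contact_force: [1.5, -0.5, -1.8]
opening: 0.0392
grip_force: 20.0
```

>>> apply_moves:
  delta_pos:
    - [0.038,-0.023,0]
    - [0.038,-0.023,-0.08]
    - [0.038,-0.023,-0.16]
    - [0.038,-0.023,-0.24]
    - [0.038,-0.023,-0.28]
    - [0.038,-0.023,-0.3]
    - [0.038,-0.023,-0.315]
    - [0.038,-0.023,-0.325]
  dr:
    - [0,0,0]
    - [0,0,0]
    - [0,0,0]
    - [0,0,0]
    - [0,0,0]
    - [0,0,0]
    - [0,0,0]
    - [0,0,0]
  jaw: [0,0,0,0,0,0,0,0]

```text
time: 18.5
tool_pos: [0.6567, 0.2535, 0.0106]
tool_rot: [3.141, -0.0, 1.573]
contact_force: [0.9, -0.3, -2.0]
opening: 0.0394
grip_force: 20.0
```

>>> apply_moves:
  delta_pos:
    - [0,0,0]
    - [0,0,0]
    - [0,0,0]
    - [0,0,0]
  dr:
    - [0,0,0]
    - [0,0,0]
    - [0,0,0]
    - [0,0,0]
  jaw: [0,0,0,0]

```text
time: 18.83
tool_pos: [0.6569, 0.2536, 0.0117]
tool_rot: [3.139, -0.001, 1.573]
contact_force: [-0.2, -0.0, -1.6]
opening: 0.0398
grip_force: 20.0
```

>>> apply_moves:
  delta_pos:
    - [0,0,-0.006]
    - [0,0,-0.01]
    - [0,0,-0.01]
    - [0,0,-0.01]
    - [0,0,-0.01]
    - [0,0,-0.01]
    - [0,0,0.05]
    - [0,0,0.15]
  dr:
    - [0,0,0]
    - [0,0,0]
    - [0,0,0]
    - [0,0,0]
    - [0,0,0]
    - [0,0,0]
    - [0,0,0]
    - [0,0,0]
  jaw: [0,0,0,0.65,0.65,0.65,0.65,0.65]

```text
time: 19.5
tool_pos: [0.653, 0.2525, 0.0656]
tool_rot: [-3.131, 0.003, 1.573]
contact_force: [1.2, 0.3, -0.5]
opening: 0.0595
grip_force: 0.0
```

>>> apply_moves:
  delta_pos:
    - [0,0,0.1]
    - [0,0,0.2]
    - [-0.2,-0.2,0.3]
    - [-0.504,-0.45,0.3]
    - [-0.504,-0.5,0.3]
    - [-0.504,-0.5,0.3]
    - [-0.504,-0.5,0.3]
    - [-0.504,-0.5,0.3]
  dr:
    - [0,0,0]
    - [0,0,0]
    - [0,0,0]
    - [0,0,0]
    - [0,0,0]
    - [0,0,0]
    - [0,0,0]
    - [0,0,0]
  jaw: [0.65,0.65,0.65,0.65,0.65,0.65,0.65,0.65]

```text
time: 20.17
tool_pos: [0.4793, 0.0792, 0.1867]
tool_rot: [3.141, 0.0, 1.573]
contact_force: [-0.2, -1.3, 0.1]
opening: 0.0595
grip_force: 0.0
```

>>> apply_moves:
  delta_pos:
    - [0,-0.1,0]
    - [0,-0.1,0]
    - [0,-0.1,0]
    - [0,-0.1,0]
  dr:
    - [0,0,0]
    - [0,0,0]
    - [0,0,0]
    - [0,0,0]
  jaw: [0.65,0.65,0.65,0.65]

```text
time: 20.5
tool_pos: [0.4814, 0.0404, 0.1867]
tool_rot: [3.141, -0.0, 1.572]
contact_force: [0.3, 0.1, -0.5]
opening: 0.0599
grip_force: 0.0
```

```bash
python3 - <<'E'
from h import *
st=telemetry.observe();print(st["tool_pos"],st["tool_rot"])
im=save("wrist","w8.png",scale=1.56)
g=w2pix("wrist",[[.4553,.0888,.007]],st)[0];print(g,w2pix("wrist",[.657,.2535,.042],st))
b=blob(im,g,'k',40);print(b,pix2w("wrist",b[0],.007,st))
E
```

```text
[0.48142281 0.04037302 0.18668657] [ 3.14073906e+00 -3.55415122e-04  1.57173956e+00]
[229.28186943 124.16612533] [[463.26035429 -65.76220476]]
(array([229., 135.]), np.int32(332), np.int32(37), np.int32(19)) [[0.45482248 0.07800464 0.007     ]]
```

View pics/w8.png

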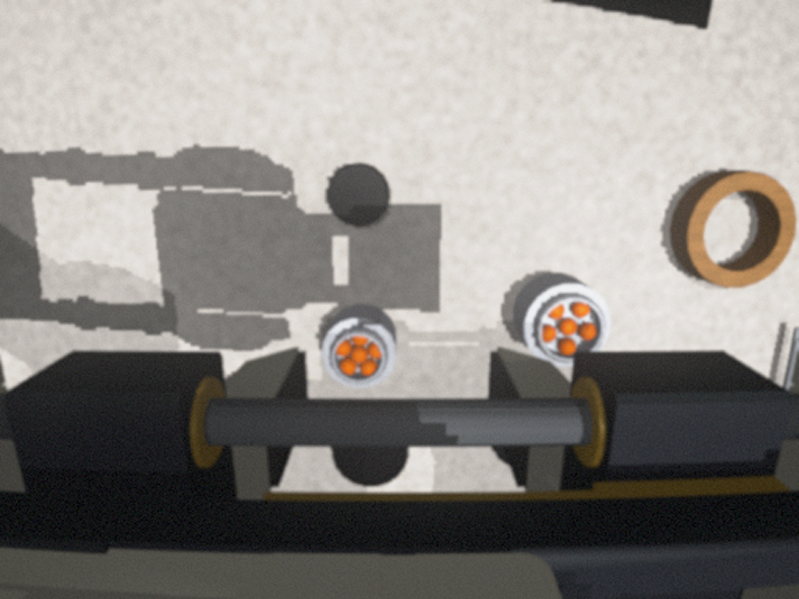

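The small lid is at (358,195), as predicted, and both other tins are undisturbed.

>>> apply_moves:
  delta_pos:
    - [-0.065,0.12,-0.08]
    - [-0.065,0.12,-0.16]
    - [-0.065,0.12,-0.24]
    - [-0.065,0.12,-0.32]
    - [-0.065,0.12,-0.38]
    - [-0.065,0.12,-0.41]
    - [-0.065,0.12,-0.425]
    - [-0.065,0.12,-0.435]
  dr:
    - [0,0,0]
    - [0,0,0]
    - [0,0,0]
    - [0,0,0]
    - [0,0,0]
    - [0,0,0]
    - [0,0,0]
    - [0,0,0]
  jaw: [0.65,0.65,0.65,0.65,0.65,0.65,0.65,0.65]
  force: 10

```text
time: 21.22
tool_pos: [0.4548, 0.0893, 0.0115]
tool_rot: [-3.14, -0.0, 1.575]
contact_force: [0.8, -0.6, 0.3]
opening: 0.0598
grip_force: 0.0
```

>>> apply_moves:
  delta_pos:
    - [0,0,0]
    - [0,0,-0.01]
    - [0,0,-0.018]
    - [0,0,-0.018]
  dr:
    - [0,0,0]
    - [0,0,0]
    - [0,0,0]
    - [0,0,0]
  jaw: [0.65,0.65,0.65,0.65]

```text
time: 21.55
tool_pos: [0.4552, 0.0883, 0.0054]
tool_rot: [3.141, -0.0, 1.573]
contact_force: [0.6, -0.7, 0.3]
opening: 0.0595
grip_force: 0.0
```

>>> apply_moves:
  delta_pos:
    - [0,0,0]
    - [0,0,0]
    - [0,0,0]
    - [0,0,0]
    - [0,0,0]
    - [0,0,0]
  dr:
    - [0,0,0]
    - [0,0,0]
    - [0,0,0]
    - [0,0,0]
    - [0,0,0]
    - [0,0,0]
  jaw: [0,0,0,0,0,0]

```text
time: 22.05
tool_pos: [0.4552, 0.0882, 0.0055]
tool_rot: [3.141, 0.0, 1.573]
contact_force: [0.4, -0.1, 2.8]
opening: 0.0388
grip_force: 10.0
```

>>> apply_moves:
  delta_pos:
    - [0,0,0.05]
    - [0,0,0.15]
    - [0,0,0.25]
    - [0.1,0.05,0.35]
    - [0.2,0.1,0.4]
    - [0.4,0.2,0.4]
    - [0.505,0.2,0.4]
    - [0.505,0.2,0.4]
  dr:
    - [0,0,0]
    - [0,0,0]
    - [0,0,0]
    - [0,0,0]
    - [0,0,0]
    - [0,0,0]
    - [0,0,0]
    - [0,0,0]
  jaw: [0,0,0,0,0,0,0,0]

```text
time: 22.72
tool_pos: [0.6335, 0.1619, 0.1643]
tool_rot: [3.14, -0.0, 1.573]
contact_force: [1.3, -0.0, -0.5]
opening: 0.0386
grip_force: 10.0
```

>>> apply_moves:
  delta_pos:
    - [0.1,0,0]
    - [0.1,0,0]
    - [0.1,0,0]
    - [0.1,0,0]
    - [0.1,0,0]
  dr:
    - [0,0,0]
    - [0,0,0]
    - [0,0,0]
    - [0,0,0]
    - [0,0,0]
  jaw: [0,0,0,0,0]

```text
time: 23.13
tool_pos: [0.6709, 0.1607, 0.1636]
tool_rot: [-3.141, 0.0, 1.573]
contact_force: [-0.5, 0.3, -0.9]
opening: 0.0384
grip_force: 10.0
```

```bash
cat > look.py <<'E'
import sys
from h import *
# look.py file kind x y z r
fn,kind=sys.argv[1:3];x,y,z=map(float,sys.argv[3:6]);r=int(sys.argv[6]) if len(sys.argv)>6 else 40
st=telemetry.observe();print(st["tool_pos"].round(4),st["tool_rot"].round(3),abs(st["qvel"]).max().round(3))
im=save("wrist",fn,scale=1.56)
g=w2pix("wrist",[[x,y,z]],st)[0];b=blob(im,g,kind,r)
print("pred",g.round(1),"seen",b,"->",pix2w("wrist",b[0],z,st).round(4))
E
python3 look.py w9.png o .657 .2535 .042
```

```text
[0.6709 0.1607 0.1636] [-3.141  0.     1.573] 0.018
pred [238.6  73. ] seen (array([236.5,  74. ]), 544, np.int64(26), np.int64(27)) -> [[0.6553 0.2527 0.042 ]]
```

>>> apply_moves:
  delta_pos:
    - [-0.036,0.08,0]
    - [-0.036,0.16,0]
    - [-0.036,0.231,-0.06]
    - [-0.036,0.231,-0.13]
    - [-0.036,0.231,-0.2]
    - [-0.036,0.231,-0.24]
    - [-0.036,0.231,-0.26]
    - [-0.036,0.231,-0.265]
  dr:
    - [0,0,0]
    - [0,0,0]
    - [0,0,0]
    - [0,0,0]
    - [0,0,0]
    - [0,0,0]
    - [0,0,0]
    - [0,0,0]
  jaw: [0,0,0,0,0,0,0,0]

```text
time: 23.85
tool_pos: [0.6564, 0.253, 0.0566]
tool_rot: [-3.139, 0.001, 1.573]
contact_force: [-0.4, 0.5, 0.6]
opening: 0.0386
grip_force: 10.0
```

>>> apply_moves:
  delta_pos:
    - [0,0,0]
    - [0,0,0]
    - [0,0,0]
  dr:
    - [0,0,0]
    - [0,0,0]
    - [0,0,0]
  jaw: [0,0,0]

```text
time: 24.1
tool_pos: [0.6587, 0.2533, 0.0596]
tool_rot: [3.138, -0.001, 1.573]
contact_force: [0.6, 0.1, -0.3]
opening: 0.0388
grip_force: 10.0
```

>>> apply_moves:
  delta_pos:
    - [-0.005,0,-0.005]
    - [-0.005,0,-0.012]
    - [-0.005,0,-0.02]
    - [-0.005,0,-0.027]
    - [-0.005,0,-0.034]
    - [-0.005,0,-0.04]
    - [-0.005,0,-0.042]
    - [-0.005,0,-0.042]
  dr:
    - [0,0,0]
    - [0,0,0]
    - [0,0,0]
    - [0,0,0]
    - [0,0,0]
    - [0,0,0]
    - [0,0,0]
    - [0,0,0]
  jaw: [0,0,0,0,0,0,0,0]

```text
time: 24.77
tool_pos: [0.6556, 0.2532, 0.0411]
tool_rot: [-3.141, 0.0, 1.573]
contact_force: [-1.5, 0.2, 3.8]
opening: 0.0385
grip_force: 10.0
```

>>> apply_moves:
  delta_pos:
    - [0,0,0]
    - [0,0,0]
    - [0,0,0]
    - [0,0,0.05]
    - [0,0,0.15]
    - [0,0,0.25]
    - [0,-0.1,0.3]
    - [0,-0.23,0.3]
  dr:
    - [0,0,0]
    - [0,0,0]
    - [0,0,0]
    - [0,0,0]
    - [0,0,0]
    - [0,0,0]
    - [0,0,0]
    - [0,0,0]
  jaw: [0.65,0.65,0.65,0.65,0.65,0.65,0.65,0.65]

```text
time: 25.43
tool_pos: [0.658, 0.1766, 0.1663]
tool_rot: [3.131, -0.002, 1.578]
contact_force: [1.2, -0.5, -0.1]
opening: 0.0596
grip_force: 0.0
```

>>> apply_moves:
  delta_pos:
    - [0,-0.1,0]
    - [0,-0.1,0]
    - [0,-0.1,0]
    - [0,-0.1,0]
  dr:
    - [0,0,0]
    - [0,0,0]
    - [0,0,0]
    - [0,0,0]
  jaw: [0.75,0.75,0.75,0.75]

```text
time: 25.77
tool_pos: [0.6557, 0.1344, 0.1601]
tool_rot: [-3.141, -0.001, 1.572]
contact_force: [-0.0, 0.6, -0.0]
opening: 0.0687
grip_force: 0.0
```

```bash
python3 - <<'E'
from h import *
st=telemetry.observe();print(st["tool_pos"])
im=save("wrist","w10.png",scale=1.56)
print(1.5625*w2pix("wrist",[[.6562,.253,.05]],st))
E
```

```text
[0.65572453 0.13440839 0.16007804]
[[400.67424468  56.95893711]]
```

View pics/w10.png

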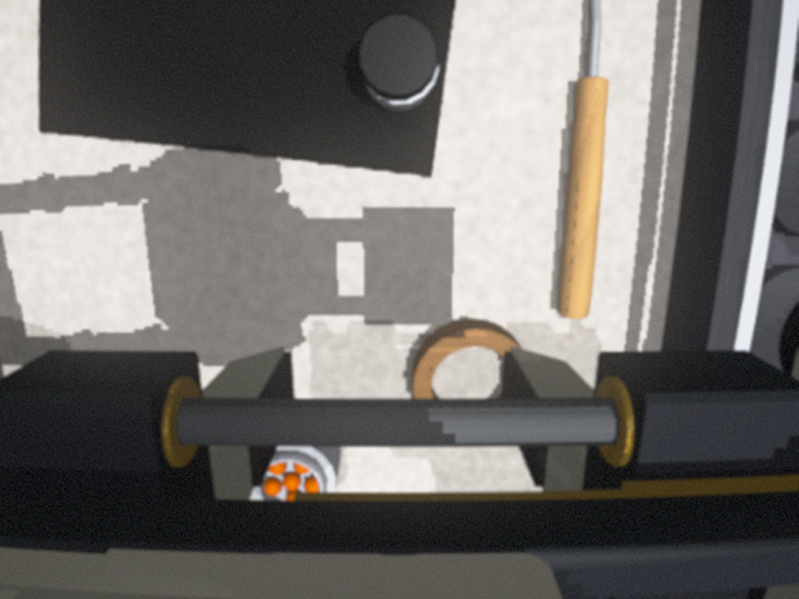

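The small lid is seated level at (399,55), inside the mat. On to the medium tin.

>>> apply_moves:
  delta_pos:
    - [-0.5,-0.585,0.07]
    - [-0.5,-0.585,0.07]
    - [-0.5,-0.585,0.07]
    - [-0.5,-0.585,0.07]
    - [-0.5,-0.585,0.07]
    - [-0.5,-0.585,0.07]
    - [-0.5,-0.585,0.07]
    - [-0.5,-0.585,0.07]
  dr:
    - [0,0,0]
    - [0,0,0]
    - [0,0,0]
    - [0,0,0]
    - [0,0,0]
    - [0,0,0]
    - [0,0,0]
    - [0,0,0]
  jaw: [0.75,0.75,0.75,0.75,0.75,0.75,0.75,0.75]

```text
time: 26.48
tool_pos: [0.4535, -0.1009, 0.1887]
tool_rot: [-3.141, 0.001, 1.573]
contact_force: [0.6, -0.3, -0.5]
opening: 0.0692
grip_force: 0.0
```

>>> apply_moves:
  delta_pos:
    - [0,0,0]
    - [0,0,0]
    - [0,0,0]
  dr:
    - [0,0,0]
    - [0,0,0]
    - [0,0,0]
  jaw: [0.75,0.75,0.75]

```text
time: 26.73
tool_pos: [0.4567, -0.0986, 0.1883]
tool_rot: [3.141, -0.0, 1.574]
contact_force: [0.5, -0.4, 0.2]
opening: 0.0688
grip_force: 0.0
```

```bash
sed -i 's/(R>150)&(R-B>70)/(R>85)\&(R-B>50)\&(R>1.8*B)/; s/c.max(2)<72/c.max(2)<85/' h.py; python3 look.py w11.png o .456 -.009 .04
```

```text
[ 0.4567 -0.0986  0.1883] [ 3.141 -0.     1.574] 0.012
pred [255.   79.4] seen (array([281.5,  99.5]), 494, np.int64(24), np.int64(32)) -> [[ 0.4797 -0.0263  0.04  ]]
```

```bash
python3 - <<'E'
from h import *
im=cv2.imread('pics/raw_w11.png')[:,:,::-1]
st=telemetry.observe()
c=im.astype(int);m=((c[...,0]>85)&(c[...,0]-c[...,2]>50)&(c[...,0]>1.8*c[...,2])).astype(np.uint8);m[225:]=0
m=cv2.morphologyEx(m,cv2.MORPH_CLOSE,np.ones((7,7)))
n,l,s,ce=cv2.connectedComponentsWithStats(m)
for q in s[1:]:
    if q[4]>60: u=(q[0]+q[2]/2-.5,q[1]+q[3]/2-.5);print(q,pix2w("wrist",u,.04,st)[0].round(4))
E
```

```text
[481   0  31  44 555] [0.6709 0.0465 0.04  ]
[386  42  37  40 930] [0.5879 0.0084 0.04  ]
[270  84  32  32 715] [ 0.4832 -0.0261  0.04  ]
```

View pics/w11.png

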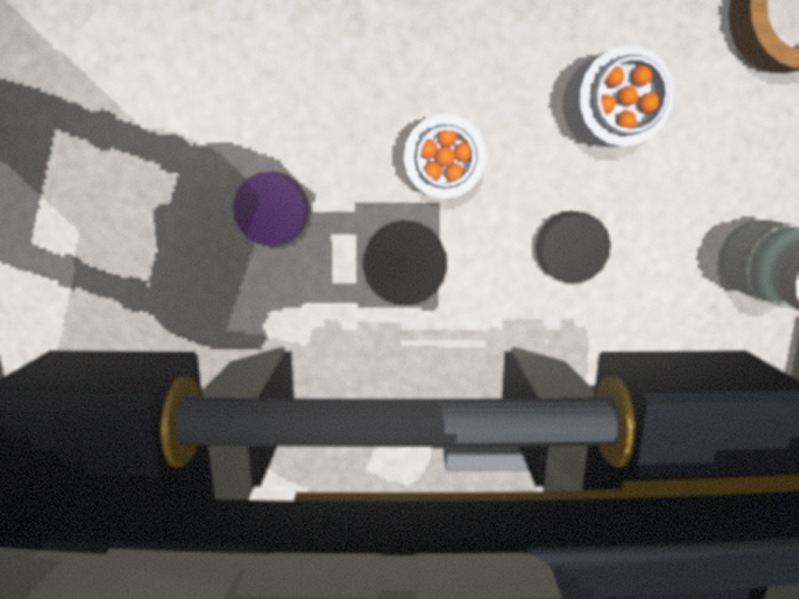

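The medium tin has been knocked to about (0.483, -0.026), seen at (445,157), and is still upright. I'll grasp it there.

>>> apply_moves:
  delta_pos:
    - [0.066,0.08,-0.05]
    - [0.066,0.181,-0.13]
    - [0.066,0.181,-0.21]
    - [0.066,0.181,-0.29]
    - [0.066,0.181,-0.36]
    - [0.066,0.181,-0.4]
    - [0.066,0.181,-0.42]
    - [0.066,0.181,-0.43]
  dr:
    - [0,0,0]
    - [0,0,0]
    - [0,0,0]
    - [0,0,0]
    - [0,0,0]
    - [0,0,0]
    - [0,0,0]
    - [0,0,0]
  jaw: [0.75,0.75,0.75,0.75,0.75,0.75,0.75,0.75]
  force: 20

```text
time: 27.45
tool_pos: [0.4819, -0.0261, 0.0148]
tool_rot: [-3.139, -0.001, 1.575]
contact_force: [-0.7, -0.5, 0.4]
opening: 0.069
grip_force: 0.0
```

>>> apply_moves:
  delta_pos:
    - [0,0,0]
    - [0,0,-0.006]
    - [0,0,-0.012]
    - [0,0,-0.012]
    - [0,0,-0.012]
    - [0,0,-0.012]
    - [0,0,-0.012]
    - [0,0,-0.012]
  dr:
    - [0,0,0]
    - [0,0,0]
    - [0,0,0]
    - [0,0,0]
    - [0,0,0]
    - [0,0,0]
    - [0,0,0]
    - [0,0,0]
  jaw: [0.75,0.75,0.5,0,0,0,0,0]

```text
time: 28.12
tool_pos: [0.4826, -0.0275, 0.0121]
tool_rot: [3.14, 0.0, 1.573]
contact_force: [-0.9, 0.5, 4.3]
opening: 0.0473
grip_force: 20.0
```

>>> apply_moves:
  delta_pos:
    - [0,0,0.08]
    - [0,0,0.18]
    - [0.02,-0.05,0.28]
    - [0.05,-0.25,0.3]
    - [0.086,-0.6,0.3]
    - [0.086,-0.615,0.3]
    - [0.086,-0.615,0.3]
    - [0.086,-0.615,0.3]
  dr:
    - [0,0,0]
    - [0,0,0]
    - [0,0,0]
    - [0,0,0]
    - [0,0,0]
    - [0,0,0]
    - [0,0,0]
    - [0,0,0]
  jaw: [0,0,0,0,0,0,0,0]

```text
time: 28.78
tool_pos: [0.5137, -0.2538, 0.1309]
tool_rot: [-3.141, -0.0, 1.573]
contact_force: [1.1, -0.4, -1.8]
opening: 0.0477
grip_force: 20.0
```

>>> apply_moves:
  delta_pos:
    - [0.008,-0.049,0]
    - [0.008,-0.049,-0.05]
    - [0.008,-0.049,-0.13]
    - [0.008,-0.049,-0.2]
    - [0.008,-0.049,-0.24]
    - [0.008,-0.049,-0.265]
    - [0.008,-0.049,-0.28]
    - [0.008,-0.049,-0.285]
  dr:
    - [0,0,0]
    - [0,0,0]
    - [0,0,0]
    - [0,0,0]
    - [0,0,0]
    - [0,0,0]
    - [0,0,0]
    - [0,0,0]
  jaw: [0,0,0,0,0,0,0,0]

```text
time: 29.45
tool_pos: [0.5172, -0.2715, 0.0163]
tool_rot: [-3.141, -0.001, 1.573]
contact_force: [-0.3, -0.1, -0.6]
opening: 0.0474
grip_force: 20.0
```

>>> apply_moves:
  delta_pos:
    - [0,0,0]
    - [0,0,-0.003]
    - [0,0,-0.006]
    - [0,0,-0.009]
    - [0,0,-0.011]
    - [0,0,-0.011]
  dr:
    - [0,0,0]
    - [0,0,0]
    - [0,0,0]
    - [0,0,0]
    - [0,0,0]
    - [0,0,0]
  jaw: [0,0,0,0,0,0]

```text
time: 29.95
tool_pos: [0.5174, -0.2716, 0.0126]
tool_rot: [3.141, 0.0, 1.573]
contact_force: [-0.4, 0.5, -1.4]
opening: 0.0472
grip_force: 20.0
```

>>> apply_moves:
  delta_pos:
    - [0,0,0]
    - [0,0,0]
    - [0,0,0]
    - [0,0,0.05]
    - [0,0,0.12]
    - [0,0,0.2]
    - [0,0,0.27]
    - [0,0,0.27]
  dr:
    - [0,0,0]
    - [0,0,0]
    - [0,0,0]
    - [0,0,0]
    - [0,0,0]
    - [0,0,0]
    - [0,0,0]
    - [0,0,0]
  jaw: [0.72,0.72,0.72,0.72,0.72,0.72,0.72,0.72]

```text
time: 30.62
tool_pos: [0.5202, -0.2735, 0.1267]
tool_rot: [3.133, 0.006, 1.573]
contact_force: [0.8, -0.7, 1.1]
opening: 0.0663
grip_force: 0.0
```

>>> apply_moves:
  delta_pos:
    - [0.1,-0.1,0]
    - [0.203,-0.21,0]
    - [0.203,-0.21,0]
    - [0.203,-0.21,0]
    - [0.203,-0.21,0]
    - [0.203,-0.21,0]
  dr:
    - [0,0,0]
    - [0,0,0]
    - [0,0,0]
    - [0,0,0]
    - [0,0,0]
    - [0,0,0]
  jaw: [0.5,0.5,0.5,0.5,0.5,0.5]

```text
time: 31.12
tool_pos: [0.598, -0.3551, 0.1195]
tool_rot: [-3.14, -0.001, 1.573]
contact_force: [0.1, 0.7, -0.2]
opening: 0.0461
grip_force: 0.0
```

```bash
python3 look.py w12.png o .517 -.271 .04 
```

```text
[ 0.598  -0.3551  0.1195] [-3.140e+00 -1.000e-03  1.573e+00] 0.026
pred [139.3  82.2] seen (array([138.,  81.]), 1019, np.int64(39), np.int64(41)) -> [[ 0.5161 -0.2702  0.04  ]]
```

>>> apply_moves:
  delta_pos:
    - [0,0,-0.07]
    - [0,0,-0.13]
    - [0,0,-0.17]
    - [0,0,-0.184]
    - [0,0,-0.184]
    - [0,0,-0.184]
    - [0,0,-0.184]
    - [0,0,-0.184]
  dr:
    - [0,0,0]
    - [0,0,0]
    - [0,0,0]
    - [0,0,0]
    - [0,0,0]
    - [0,0,0]
    - [0,0,0]
    - [0,0,0]
  jaw: [0.4,0.4,0.3,0.2,0,0,0,0]
  force: 25

```text
time: 31.83
tool_pos: [0.5987, -0.3555, 0.0481]
tool_rot: [3.141, 0.0, 1.573]
contact_force: [-1.9, 2.5, -0.3]
opening: 0.0133
grip_force: 25.0
```

>>> apply_moves:
  delta_pos:
    - [0,0,0]
    - [0,0,0]
    - [0,0.02,0]
    - [0,0.05,0]
    - [0,0.08,0]
    - [0,0.095,0]
    - [0,0.1,0]
    - [0,0.105,0]
  dr:
    - [0,0,0]
    - [0,0,0]
    - [0,0,0]
    - [0,0,0]
    - [0,0,0]
    - [0,0,0]
    - [0,0,0]
    - [0,0,0]
  jaw: [0,0,0,0,0,0,0,0]

```text
time: 32.5
tool_pos: [0.599, -0.3133, 0.0481]
tool_rot: [3.14, 0.002, 1.574]
contact_force: [-3.3, -3.9, 5.6]
opening: 0.0135
grip_force: 25.0
```

>>> apply_moves:
  delta_pos:
    - [0,0.005,0]
    - [0,0.01,0]
    - [0,0.015,0]
    - [0,0.019,0]
    - [0,0.021,0]
    - [0,0.021,0]
    - [0,0.021,0]
    - [0,0.021,0]
  dr:
    - [0,0,0]
    - [0,0,0]
    - [0,0,0]
    - [0,0,0]
    - [0,0,0]
    - [0,0,0]
    - [0,0,0]
    - [0,0,0]
  jaw: [0,0,0,0,0,0,0,0]

```text
time: 33.17
tool_pos: [0.5991, -0.3062, 0.0481]
tool_rot: [3.14, 0.003, 1.573]
contact_force: [-3.0, -4.9, 3.9]
opening: 0.0133
grip_force: 25.0
```

>>> apply_moves:
  delta_pos:
    - [0,0.004,0]
    - [0,0.008,0]
    - [0,0.008,0]
    - [0,0.008,0]
    - [0,0.008,0]
    - [0,0.008,0]
    - [0,0.008,0]
  dr:
    - [0,0,0]
    - [0,0,0]
    - [0,0,0]
    - [0,0,0]
    - [0,0,0]
    - [0,0,0]
    - [0,0,0]
  jaw: [0,0,0,0,0,0,0]

```text
time: 33.75
tool_pos: [0.5991, -0.3036, 0.0481]
tool_rot: [3.139, 0.004, 1.573]
contact_force: [-3.6, -7.8, 4.0]
opening: 0.0133
grip_force: 25.0
```

>>> apply_moves:
  delta_pos:
    - [0,-0.01,0]
    - [0,-0.04,0]
    - [0,-0.08,0]
    - [0,-0.11,0]
    - [0,-0.13,0]
    - [0,-0.134,0]
    - [0,-0.134,0]
    - [0,-0.134,0]
  dr:
    - [0,0,0]
    - [0,0,0]
    - [0,0,0]
    - [0,0,0]
    - [0,0,0]
    - [0,0,0]
    - [0,0,0]
    - [0,0,0]
  jaw: [0,0,0,0,0,0,0,0]

```text
time: 34.42
tool_pos: [0.5987, -0.3559, 0.0481]
tool_rot: [3.141, 0.002, 1.573]
contact_force: [-4.5, -1.5, 5.8]
opening: 0.0133
grip_force: 25.0
```

>>> apply_moves:
  delta_pos:
    - [0,0,0]
    - [0,0,0]
    - [0,0,0]
    - [0,0,0.08]
    - [0,0,0.16]
    - [0,0,0.22]
    - [0,0,0.25]
    - [0,0,0.25]
  dr:
    - [0,0,0]
    - [0,0,0]
    - [0,0,0]
    - [0,0,0]
    - [0,0,0]
    - [0,0,0]
    - [0,0,0]
    - [0,0,0]
  jaw: [0.4,0.4,0.4,0.72,0.72,0.72,0.72,0.72]

```text
time: 35.08
tool_pos: [0.6001, -0.3561, 0.1502]
tool_rot: [3.136, 0.003, 1.573]
contact_force: [-0.4, -0.5, 0.6]
opening: 0.0624
grip_force: 0.0
```

```bash
python3 look.py w13.png o .517 -.263 .04 
```

```text
[ 0.6001 -0.3561  0.1502] [3.136e+00 3.000e-03 1.573e+00] 0.065
pred [147.7  71.6] seen (array([147. ,  70.5]), 817, np.int64(35), np.int64(38)) -> [[ 0.5165 -0.2621  0.04  ]]
```

>>> apply_moves:
  delta_pos:
    - [-0.1,0.1,0]
    - [-0.208,0.2,0]
    - [-0.208,0.234,-0.02]
    - [-0.208,0.234,-0.1]
    - [-0.208,0.234,-0.18]
    - [-0.208,0.234,-0.25]
    - [-0.208,0.234,-0.3]
    - [-0.208,0.234,-0.32]
  dr:
    - [0,0,0]
    - [0,0,0]
    - [0,0,0]
    - [0,0,0]
    - [0,0,0]
    - [0,0,0]
    - [0,0,0]
    - [0,0,0]
  jaw: [0.72,0.72,0.72,0.72,0.72,0.72,0.72,0.72]
  force: 20

```text
time: 35.8
tool_pos: [0.5123, -0.2597, 0.0136]
tool_rot: [-3.134, -0.005, 1.573]
contact_force: [-0.1, -0.6, -0.0]
opening: 0.0662
grip_force: 0.0
```

>>> apply_moves:
  delta_pos:
    - [0,0,0]
    - [0,0,-0.008]
    - [0,0,-0.016]
    - [0,0,-0.02]
    - [0,0,-0.02]
    - [0,0,-0.02]
    - [0,0,-0.02]
    - [0,0,-0.02]
  dr:
    - [0,0,0]
    - [0,0,0]
    - [0,0,0]
    - [0,0,0]
    - [0,0,0]
    - [0,0,0]
    - [0,0,0]
    - [0,0,0]
  jaw: [0.72,0.72,0.6,0.5,0,0,0,0]

```text
time: 36.47
tool_pos: [0.5157, -0.2622, 0.0115]
tool_rot: [3.141, 0.001, 1.573]
contact_force: [0.6, 0.7, 2.3]
opening: 0.0474
grip_force: 20.0
```

>>> apply_moves:
  delta_pos:
    - [0,0,0.08]
    - [0,0,0.18]
    - [0,0,0.28]
    - [0.03,0.1,0.34]
    - [0.07,0.6,0.34]
    - [0.07,0.6,0.34]
    - [0.07,0.6,0.34]
    - [0.07,0.6,0.34]
  dr:
    - [0,0,0]
    - [0,0,0]
    - [0,0,0]
    - [0,0,0]
    - [0,0,0]
    - [0,0,0]
    - [0,0,0]
    - [0,0,0]
  jaw: [0,0,0,0,0,0,0,0]

```text
time: 37.13
tool_pos: [0.5397, -0.0596, 0.1466]
tool_rot: [3.141, 0.0, 1.572]
contact_force: [1.0, -0.1, -1.3]
opening: 0.0475
grip_force: 20.0
```

>>> apply_moves:
  delta_pos:
    - [0.077,0.8,0]
    - [0.077,0.8,0]
    - [0.077,0.8,0]
    - [0.077,0.8,0]
    - [0.077,0.8,0]
    - [0.077,0.8,0]
    - [0.077,0.8,0]
    - [0.077,0.8,0]
  dr:
    - [0,0,0]
    - [0,0,0]
    - [0,0,0]
    - [0,0,0]
    - [0,0,0]
    - [0,0,0]
    - [0,0,0]
    - [0,0,0]
  jaw: [0,0,0,0,0,0,0,0]

```text
time: 37.8
tool_pos: [0.5702, 0.2622, 0.1463]
tool_rot: [3.141, -0.001, 1.575]
contact_force: [0.5, 0.0, -0.8]
opening: 0.0478
grip_force: 20.0
```

>>> apply_moves:
  delta_pos:
    - [0.01,0.005,-0.05]
    - [0.01,0.005,-0.12]
    - [0.01,0.005,-0.19]
    - [0.01,0.005,-0.25]
    - [0.01,0.005,-0.29]
    - [0.01,0.005,-0.305]
    - [0.01,0.005,-0.315]
    - [0.01,0.005,-0.32]
  dr:
    - [0,0,0]
    - [0,0,0]
    - [0,0,0]
    - [0,0,0]
    - [0,0,0]
    - [0,0,0]
    - [0,0,0]
    - [0,0,0]
  jaw: [0,0,0,0,0,0,0,0]

```text
time: 38.47
tool_pos: [0.5751, 0.2607, 0.0185]
tool_rot: [3.141, -0.0, 1.573]
contact_force: [0.1, -0.1, -1.3]
opening: 0.0475
grip_force: 20.0
```

>>> apply_moves:
  delta_pos:
    - [0,0,0]
    - [0,0,-0.003]
    - [0,0,-0.006]
    - [0,0,-0.008]
    - [0,0,-0.009]
    - [0,0,-0.009]
    - [0,0,-0.009]
    - [0,0,-0.009]
  dr:
    - [0,0,0]
    - [0,0,0]
    - [0,0,0]
    - [0,0,0]
    - [0,0,0]
    - [0,0,0]
    - [0,0,0]
    - [0,0,0]
  jaw: [0,0,0,0,0,0,0,0]

```text
time: 39.13
tool_pos: [0.5748, 0.2606, 0.0147]
tool_rot: [3.141, -0.0, 1.573]
contact_force: [-0.2, 0.2, -0.8]
opening: 0.0477
grip_force: 20.0
```

>>> apply_moves:
  delta_pos:
    - [0,0,-0.002]
    - [0,0,-0.002]
    - [0,0,-0.002]
    - [0,0,0.05]
    - [0,0,0.15]
    - [0,0,0.25]
    - [0,-0.05,0.35]
    - [0,-0.25,0.42]
  dr:
    - [0,0,0]
    - [0,0,0]
    - [0,0,0]
    - [0,0,0]
    - [0,0,0]
    - [0,0,0]
    - [0,0,0]
    - [0,0,0]
  jaw: [0.72,0.72,0.72,0.72,0.72,0.72,0.72,0.72]

```text
time: 39.8
tool_pos: [0.5768, 0.2064, 0.1726]
tool_rot: [3.132, -0.004, 1.577]
contact_force: [1.8, -0.4, -0.2]
opening: 0.0656
grip_force: 0.0
```

>>> apply_moves:
  delta_pos:
    - [0,-0.9,0.04]
    - [0,-0.9,0.04]
    - [0,-0.9,0.04]
    - [0,-0.9,0.04]
    - [0,-0.9,0.04]
    - [0,-0.9,0.04]
    - [0,-0.9,0.04]
    - [0,-0.9,0.04]
  dr:
    - [0,0,0]
    - [0,0,0]
    - [0,0,0]
    - [0,0,0]
    - [0,0,0]
    - [0,0,0]
    - [0,0,0]
    - [0,0,0]
  jaw: [0.72,0.72,0.72,0.72,0.72,0.72,0.72,0.72]

```text
time: 40.47
tool_pos: [0.5745, -0.132, 0.1819]
tool_rot: [3.141, 0.0, 1.573]
contact_force: [1.0, -1.0, 1.0]
opening: 0.0662
grip_force: 0.0
```

>>> apply_moves:
  delta_pos:
    - [0,-0.1,0]
    - [0,-0.1,0]
    - [0,-0.1,0]
    - [0,-0.1,0]
  dr:
    - [0,0,0]
    - [0,0,0]
    - [0,0,0]
    - [0,0,0]
  jaw: [0.72,0.72,0.72,0.72]

```text
time: 40.8
tool_pos: [0.5746, -0.1697, 0.1813]
tool_rot: [-3.141, -0.001, 1.572]
contact_force: [-0.1, -0.2, 0.2]
opening: 0.0662
grip_force: 0.0
```

```bash
python3 look.py w14.png k .571 -.0838 .007 
```

```text
[ 0.5746 -0.1697  0.1813] [-3.141e+00 -1.000e-03  1.572e+00] 0.032Traceback (most recent call last):
  File "look.py", line 7, in <module>
    g=w2pix("wrist",[[x,y,z]],st)[0];b=blob(im,g,kind,r)
                                       ~~~~^^^^^^^^^^^^^
  File "h.py", line 34, in blob
    i=1+np.argmax(s[1:,4]);return np.array([s[i,0]+s[i,2]/2-.5+x0,s[i,1]+s[i,3]/2-.5+y0]),s[i,4],s[i,2],s[i,3]
        ~~~~~~~~~^^^^^^^^^
    return _wrapfunc(a, 'argmax', axis=axis, out=out, **kwds)
    return bound(*args, **kwds)
ValueError: attempt to get argmax of an empty sequence
```

```bash
python3 - <<'E'
s=open('h.py').read()
s=s.replace("(c.max(2)<85)","cv2.threshold(c.max(2).astype(np.uint8),0,1,cv2.THRESH_BINARY_INV|cv2.THRESH_OTSU)[1]").replace("n,l,s,ce=","n,l,s,ce=")
open('h.py','w').write(s)
from h import *
st=telemetry.observe();im=cv2.imread('pics/raw_w14.png')[:,:,::-1]
g=w2pix("wrist",[[.571,-.0838,.007]],st)[0]
for r in (30,40):
    b=blob(im,g,'k',r);print(g,b,pix2w("wrist",b[0],.007,st))
u,v=g.astype(int);print(im[v,u],im[v-40:v+41:8,u].max(1),im[v,u-40:u+41:8].max(1))
E
```

```text
[251.84664544  85.92011868] (array([252.,  85.]), np.int32(2076), np.int32(51), np.int32(51)) [[ 0.57114758 -0.08294313  0.007     ]]
[251.84664544  85.92011868] (array([252.5,  85. ]), np.int32(2083), np.int32(52), np.int32(51)) [[ 0.5716279 -0.0829426  0.007    ]]
[95 92 91] [234 235  93  98 102  95  93  94  92 235 233] [239 239 148  95  96  95  94  96  97 240 239]
```

>>> apply_moves:
  delta_pos:
    - [-0.009,0.1,-0.05]
    - [-0.009,0.216,-0.13]
    - [-0.009,0.216,-0.21]
    - [-0.009,0.216,-0.29]
    - [-0.009,0.216,-0.36]
    - [-0.009,0.216,-0.395]
    - [-0.009,0.216,-0.41]
    - [-0.009,0.216,-0.42]
  dr:
    - [0,0,0]
    - [0,0,0]
    - [0,0,0]
    - [0,0,0]
    - [0,0,0]
    - [0,0,0]
    - [0,0,0]
    - [0,0,0]
  jaw: [0.72,0.72,0.72,0.72,0.72,0.72,0.72,0.72]
  force: 10

```text
time: 41.52
tool_pos: [0.571, -0.0821, 0.0129]
tool_rot: [-3.141, -0.0, 1.575]
contact_force: [0.3, 0.2, 0.4]
opening: 0.0658
grip_force: 0.0
```

>>> apply_moves:
  delta_pos:
    - [0,0,0]
    - [0,0,-0.008]
    - [0,0,-0.014]
    - [0,0,-0.014]
    - [0,0,-0.014]
  dr:
    - [0,0,0]
    - [0,0,0]
    - [0,0,0]
    - [0,0,0]
    - [0,0,0]
  jaw: [0.72,0.72,0.72,0.72,0.72]

```text
time: 41.93
tool_pos: [0.5715, -0.0837, 0.0084]
tool_rot: [3.141, 0.0, 1.573]
contact_force: [-0.7, 0.7, -0.7]
opening: 0.066
grip_force: 0.0
```

>>> apply_moves:
  delta_pos:
    - [0,0,-0.006]
    - [0,0,-0.006]
    - [0,0,-0.006]
    - [0,0,-0.006]
    - [0,0,-0.006]
    - [0,0,-0.006]
    - [0,0,-0.006]
    - [0,0,-0.006]
  dr:
    - [0,0,0]
    - [0,0,0]
    - [0,0,0]
    - [0,0,0]
    - [0,0,0]
    - [0,0,0]
    - [0,0,0]
    - [0,0,0]
  jaw: [0.72,0,0,0,0,0,0,0]

```text
time: 42.6
tool_pos: [0.5712, -0.0836, 0.0055]
tool_rot: [3.141, 0.0, 1.573]
contact_force: [0.8, 0.4, 0.5]
opening: 0.0476
grip_force: 10.0
```

>>> apply_moves:
  delta_pos:
    - [0,0,0.08]
    - [0,0,0.18]
    - [0,0.05,0.28]
    - [0.01,0.25,0.38]
    - [0.01,0.62,0.4]
    - [0.01,0.62,0.4]
    - [0.01,0.62,0.4]
    - [0.01,0.62,0.4]
  dr:
    - [0,0,0]
    - [0,0,0]
    - [0,0,0]
    - [0,0,0]
    - [0,0,0]
    - [0,0,0]
    - [0,0,0]
    - [0,0,0]
  jaw: [0,0,0,0,0,0,0,0]

```text
time: 43.27
tool_pos: [0.5745, 0.1382, 0.1615]
tool_rot: [3.141, -0.0, 1.572]
contact_force: [0.4, -0.4, -0.6]
opening: 0.0473
grip_force: 10.0
```

>>> apply_moves:
  delta_pos:
    - [0,0.05,0]
    - [0,0.05,0]
    - [0,0.05,0]
    - [0,0.05,0]
  dr:
    - [0,0,0]
    - [0,0,0]
    - [0,0,0]
    - [0,0,0]
  jaw: [0,0,0,0]

```text
time: 43.6
tool_pos: [0.5747, 0.1556, 0.1605]
tool_rot: [-3.141, 0.001, 1.573]
contact_force: [-0.5, -0.2, -0.5]
opening: 0.0476
grip_force: 10.0
```

```bash
python3 look.py w15.png o .5748 .2606 .042 
```

```text
[0.5747 0.1556 0.1605] [-3.141e+00  1.000e-03  1.573e+00] 0.024
pred [256.1  56.5] seen (array([255.5,  56. ]), 811, np.int64(36), np.int64(37)) -> [[0.5743 0.261  0.042 ]]
```

>>> apply_moves:
  delta_pos:
    - [0,0.1,0]
    - [0,0.2,0]
    - [0,0.262,-0.05]
    - [0,0.262,-0.12]
    - [0,0.262,-0.19]
    - [0,0.262,-0.23]
    - [0,0.262,-0.25]
    - [0,0.262,-0.255]
  dr:
    - [0,0,0]
    - [0,0,0]
    - [0,0,0]
    - [0,0,0]
    - [0,0,0]
    - [0,0,0]
    - [0,0,0]
    - [0,0,0]
  jaw: [0,0,0,0,0,0,0,0]

```text
time: 44.32
tool_pos: [0.5744, 0.2595, 0.0571]
tool_rot: [-3.139, 0.001, 1.571]
contact_force: [-0.3, 0.3, -0.5]
opening: 0.0472
grip_force: 10.0
```

>>> apply_moves:
  delta_pos:
    - [0,0,0]
    - [0,0,0]
    - [0,0,0]
  dr:
    - [0,0,0]
    - [0,0,0]
    - [0,0,0]
  jaw: [0,0,0]

```text
time: 44.57
tool_pos: [0.576, 0.2611, 0.0605]
tool_rot: [3.139, -0.001, 1.572]
contact_force: [0.9, -0.1, 0.7]
opening: 0.0478
grip_force: 10.0
```

>>> apply_moves:
  delta_pos:
    - [-0.002,-0.001,-0.006]
    - [-0.002,-0.001,-0.014]
    - [-0.002,-0.001,-0.022]
    - [-0.002,-0.001,-0.03]
    - [-0.002,-0.001,-0.037]
    - [-0.002,-0.001,-0.043]
    - [-0.002,-0.001,-0.045]
    - [-0.002,-0.001,-0.045]
  dr:
    - [0,0,0]
    - [0,0,0]
    - [0,0,0]
    - [0,0,0]
    - [0,0,0]
    - [0,0,0]
    - [0,0,0]
    - [0,0,0]
  jaw: [0,0,0,0,0,0,0,0]

```text
time: 45.23
tool_pos: [0.574, 0.2608, 0.0413]
tool_rot: [-3.142, 0.0, 1.573]
contact_force: [-1.7, -0.3, 4.0]
opening: 0.0473
grip_force: 10.0
```

The medium lid is seated (4 N at the shoulder height). Release it and go to the large tin.

>>> apply_moves:
  delta_pos:
    - [0,0,0]
    - [0,0,0]
    - [0,0,0]
    - [0,0,0.05]
    - [0,0,0.15]
    - [0,0,0.25]
    - [0,-0.05,0.33]
    - [0,-0.2,0.36]
  dr:
    - [0,0,0]
    - [0,0,0]
    - [0,0,0]
    - [0,0,0]
    - [0,0,0]
    - [0,0,0]
    - [0,0,0]
    - [0,0,0]
  jaw: [0.72,0.72,0.72,0.72,0.72,0.72,0.72,0.72]

```text
time: 45.9
tool_pos: [0.5764, 0.2034, 0.1871]
tool_rot: [3.131, -0.004, 1.578]
contact_force: [-0.1, -1.1, 0.3]
opening: 0.0665
grip_force: 0.0
```

>>> apply_moves:
  delta_pos:
    - [0.03,-0.72,0]
    - [0.03,-0.72,0]
    - [0.03,-0.72,0]
    - [0.03,-0.72,0]
    - [0.03,-0.72,0]
    - [0.03,-0.72,0]
    - [0.03,-0.72,0]
    - [0.03,-0.72,0]
  dr:
    - [0,0,0]
    - [0,0,0]
    - [0,0,0]
    - [0,0,0]
    - [0,0,0]
    - [0,0,0]
    - [0,0,0]
    - [0,0,0]
  jaw: [0.85,0.85,0.85,0.85,0.85,0.85,0.85,0.85]

```text
time: 46.57
tool_pos: [0.5862, -0.0951, 0.1808]
tool_rot: [3.141, 0.003, 1.567]
contact_force: [-0.8, 0.9, -0.1]
opening: 0.0781
grip_force: 0.0
```

>>> apply_moves:
  delta_pos:
    - [0,0,0]
    - [0,0,0]
    - [0,0,0]
  dr:
    - [0,0,0]
    - [0,0,0]
    - [0,0,0]
  jaw: [0.85,0.85,0.85]

```text
time: 46.82
tool_pos: [0.586, -0.0867, 0.1809]
tool_rot: [-3.141, -0.001, 1.574]
contact_force: [0.2, 0.1, -0.5]
opening: 0.078
grip_force: 0.0
```

```bash
python3 look.py w16.png o .588 .008 .04 60
```

```text
[ 0.586  -0.0867  0.1809] [-3.141e+00 -1.000e-03  1.574e+00] 0.013
pred [258.3  72.7] seen (array([258.5,  72.5]), 689, np.int64(40), np.int64(42)) -> [[0.5882 0.0082 0.04  ]]
```

>>> apply_moves:
  delta_pos:
    - [0.005,0.1,-0.05]
    - [0.005,0.2,-0.13]
    - [0.005,0.237,-0.21]
    - [0.005,0.237,-0.29]
    - [0.005,0.237,-0.35]
    - [0.005,0.237,-0.385]
    - [0.005,0.237,-0.4]
    - [0.005,0.237,-0.41]
  dr:
    - [0,0,0]
    - [0,0,0]
    - [0,0,0]
    - [0,0,0]
    - [0,0,0]
    - [0,0,0]
    - [0,0,0]
    - [0,0,0]
  jaw: [0.85,0.85,0.85,0.85,0.85,0.85,0.85,0.85]
  force: 20

```text
time: 47.53
tool_pos: [0.5877, 0.008, 0.0164]
tool_rot: [-3.141, -0.0, 1.575]
contact_force: [0.9, -0.3, 0.0]
opening: 0.0781
grip_force: 0.0
```

>>> apply_moves:
  delta_pos:
    - [0,0,0]
    - [0,0,-0.006]
    - [0,0,-0.012]
    - [0,0,-0.012]
    - [0,0,-0.012]
    - [0,0,-0.012]
    - [0,0,-0.012]
    - [0,0,-0.012]
  dr:
    - [0,0,0]
    - [0,0,0]
    - [0,0,0]
    - [0,0,0]
    - [0,0,0]
    - [0,0,0]
    - [0,0,0]
    - [0,0,0]
  jaw: [0.85,0.85,0.7,0.5,0,0,0,0]

```text
time: 48.2
tool_pos: [0.5884, 0.0066, 0.0127]
tool_rot: [3.141, 0.0, 1.573]
contact_force: [-0.6, 0.0, 4.2]
opening: 0.0556
grip_force: 20.0
```

>>> apply_moves:
  delta_pos:
    - [0,0,0.08]
    - [0,0,0.18]
    - [-0.02,-0.05,0.28]
    - [-0.1,-0.25,0.3]
    - [-0.1785,-0.708,0.3]
    - [-0.1785,-0.708,0.3]
    - [-0.1785,-0.708,0.3]
    - [-0.1785,-0.708,0.3]
  dr:
    - [0,0,0]
    - [0,0,0]
    - [0,0,0]
    - [0,0,0]
    - [0,0,0]
    - [0,0,0]
    - [0,0,0]
    - [0,0,0]
  jaw: [0,0,0,0,0,0,0,0]

```text
time: 48.87
tool_pos: [0.5294, -0.2144, 0.1306]
tool_rot: [-3.141, -0.0, 1.573]
contact_force: [0.5, 0.1, -1.1]
opening: 0.0558
grip_force: 20.0
```

>>> apply_moves:
  delta_pos:
    - [-0.05,-0.15,0]
    - [-0.05,-0.15,0]
    - [-0.05,-0.15,0]
    - [-0.05,-0.15,0]
  dr:
    - [0,0,0]
    - [0,0,0]
    - [0,0,0]
    - [0,0,0]
  jaw: [0,0,0,0]

```text
time: 49.2
tool_pos: [0.5096, -0.2738, 0.1301]
tool_rot: [-3.141, -0.001, 1.57]
contact_force: [0.1, -0.2, -1.9]
opening: 0.0558
grip_force: 20.0
```

>>> apply_moves:
  delta_pos:
    - [0.019,-0.005,0]
    - [0.019,-0.005,-0.05]
    - [0.019,-0.005,-0.13]
    - [0.019,-0.005,-0.2]
    - [0.019,-0.005,-0.24]
    - [0.019,-0.005,-0.265]
    - [0.019,-0.005,-0.275]
    - [0.019,-0.005,-0.281]
  dr:
    - [0,0,0]
    - [0,0,0]
    - [0,0,0]
    - [0,0,0]
    - [0,0,0]
    - [0,0,0]
    - [0,0,0]
    - [0,0,0]
  jaw: [0,0,0,0,0,0,0,0]

```text
time: 49.87
tool_pos: [0.5188, -0.2741, 0.018]
tool_rot: [3.141, -0.0, 1.574]
contact_force: [-0.1, -0.8, -1.7]
opening: 0.0558
grip_force: 20.0
```

>>> apply_moves:
  delta_pos:
    - [0,0,0]
    - [0,0,-0.003]
    - [0,0,-0.006]
    - [0,0,-0.009]
    - [0,0,-0.011]
    - [0,0,-0.011]
  dr:
    - [0,0,0]
    - [0,0,0]
    - [0,0,0]
    - [0,0,0]
    - [0,0,0]
    - [0,0,0]
  jaw: [0,0,0,0,0,0]

```text
time: 50.37
tool_pos: [0.518, -0.275, 0.0139]
tool_rot: [3.141, 0.0, 1.573]
contact_force: [0.1, -0.0, -1.6]
opening: 0.0553
grip_force: 20.0
```

>>> apply_moves:
  delta_pos:
    - [0,0,-0.002]
    - [0,0,-0.002]
    - [0,0,-0.002]
    - [0,0,0.04]
    - [0,0,0.12]
    - [0,0,0.2]
    - [0,0,0.265]
    - [0,0,0.265]
  dr:
    - [0,0,0]
    - [0,0,0]
    - [0,0,0]
    - [0,0,0]
    - [0,0,0]
    - [0,0,0]
    - [0,0,0]
    - [0,0,0]
  jaw: [0.78,0.78,0.78,0.78,0.78,0.78,0.78,0.78]

```text
time: 51.03
tool_pos: [0.5207, -0.2767, 0.1259]
tool_rot: [3.133, 0.006, 1.573]
contact_force: [0.1, -1.1, 0.9]
opening: 0.0719
grip_force: 0.0
```

>>> apply_moves:
  delta_pos:
    - [0.1,-0.1,0]
    - [0.202,-0.202,0]
    - [0.202,-0.202,0]
    - [0.202,-0.202,0]
    - [0.202,-0.202,0]
    - [0.202,-0.202,0]
  dr:
    - [0,0,0]
    - [0,0,0]
    - [0,0,0]
    - [0,0,0]
    - [0,0,0]
    - [0,0,0]
  jaw: [0.5,0.5,0.5,0.5,0.5,0.5]

```text
time: 51.53
tool_pos: [0.5981, -0.3552, 0.1187]
tool_rot: [-3.14, -0.001, 1.573]
contact_force: [-0.6, -0.2, -0.1]
opening: 0.0462
grip_force: 0.0
```

```bash
python3 look.py w17.png o .518 -.2735 .04 
```

```text
[ 0.5981 -0.3552  0.1187] [-3.140e+00 -1.000e-03  1.573e+00] 0.025
pred [140.4  85.7] seen (array([140.5,  85. ]), 1096, np.int64(48), np.int64(51)) -> [[ 0.5181 -0.273   0.04  ]]
```

>>> apply_moves:
  delta_pos:
    - [0,0,-0.07]
    - [0,0,-0.13]
    - [0,0,-0.165]
    - [0,0,-0.18]
    - [0,0,-0.18]
    - [0,0,-0.18]
    - [0,0,-0.18]
    - [0,0,-0.18]
  dr:
    - [0,0,0]
    - [0,0,0]
    - [0,0,0]
    - [0,0,0]
    - [0,0,0]
    - [0,0,0]
    - [0,0,0]
    - [0,0,0]
  jaw: [0.4,0.4,0.3,0.2,0,0,0,0]
  force: 25

```text
time: 52.25
tool_pos: [0.5987, -0.3556, 0.0489]
tool_rot: [3.141, 0.0, 1.573]
contact_force: [-2.2, 1.2, -0.3]
opening: 0.0135
grip_force: 25.0
```

>>> apply_moves:
  delta_pos:
    - [0,0,0]
    - [0,0,0]
    - [0,0.02,0]
    - [0,0.045,0]
    - [0,0.065,0]
    - [0,0.075,0]
    - [0,0.082,0]
    - [0,0.087,0]
  dr:
    - [0,0,0]
    - [0,0,0]
    - [0,0,0]
    - [0,0,0]
    - [0,0,0]
    - [0,0,0]
    - [0,0,0]
    - [0,0,0]
  jaw: [0,0,0,0,0,0,0,0]

```text
time: 52.92
tool_pos: [0.5989, -0.3211, 0.0488]
tool_rot: [3.141, 0.002, 1.573]
contact_force: [-4.0, -3.0, 4.1]
opening: 0.0132
grip_force: 25.0
```

>>> apply_moves:
  delta_pos:
    - [0,0.005,0]
    - [0,0.01,0]
    - [0,0.015,0]
    - [0,0.02,0]
    - [0,0.024,0]
    - [0,0.026,0]
    - [0,0.026,0]
    - [0,0.026,0]
  dr:
    - [0,0,0]
    - [0,0,0]
    - [0,0,0]
    - [0,0,0]
    - [0,0,0]
    - [0,0,0]
    - [0,0,0]
    - [0,0,0]
  jaw: [0,0,0,0,0,0,0,0]

```text
time: 53.58
tool_pos: [0.599, -0.3124, 0.0488]
tool_rot: [3.14, 0.004, 1.573]
contact_force: [-3.7, -6.5, 4.2]
opening: 0.0132
grip_force: 25.0
```

>>> apply_moves:
  delta_pos:
    - [0,0.003,0]
    - [0,0.003,0]
    - [0,0.003,0]
    - [0,0.003,0]
    - [0,0.003,0]
  dr:
    - [0,0,0]
    - [0,0,0]
    - [0,0,0]
    - [0,0,0]
    - [0,0,0]
  jaw: [0,0,0,0,0]

```text
time: 54.0
tool_pos: [0.599, -0.3116, 0.0488]
tool_rot: [3.14, 0.004, 1.573]
contact_force: [-4.7, -7.6, 2.6]
opening: 0.0132
grip_force: 25.0
```

>>> apply_moves:
  delta_pos:
    - [0,-0.01,0]
    - [0,-0.04,0]
    - [0,-0.08,0]
    - [0,-0.1,0]
    - [0,-0.112,0]
    - [0,-0.112,0]
    - [0,-0.112,0]
    - [0,-0.112,0]
  dr:
    - [0,0,0]
    - [0,0,0]
    - [0,0,0]
    - [0,0,0]
    - [0,0,0]
    - [0,0,0]
    - [0,0,0]
    - [0,0,0]
  jaw: [0,0,0,0,0,0,0,0]

```text
time: 54.67
tool_pos: [0.5987, -0.3547, 0.0488]
tool_rot: [3.141, 0.002, 1.573]
contact_force: [-5.6, -1.8, 7.1]
opening: 0.0133
grip_force: 25.0
```

>>> apply_moves:
  delta_pos:
    - [0,0,0]
    - [0,0,0]
    - [0,0,0]
    - [0,0,0.08]
    - [0,0,0.16]
    - [0,0,0.22]
    - [0,0,0.25]
    - [0,0,0.25]
  dr:
    - [0,0,0]
    - [0,0,0]
    - [0,0,0]
    - [0,0,0]
    - [0,0,0]
    - [0,0,0]
    - [0,0,0]
    - [0,0,0]
  jaw: [0.4,0.4,0.4,0.78,0.78,0.78,0.78,0.78]

```text
time: 55.33
tool_pos: [0.6004, -0.3546, 0.1512]
tool_rot: [3.136, 0.003, 1.573]
contact_force: [-0.1, 0.0, -1.1]
opening: 0.0619
grip_force: 0.0
```

```bash
python3 look.py w18.png o .518 -.267 .04 
```

```text
[ 0.6004 -0.3546  0.1512] [3.136e+00 3.000e-03 1.573e+00] 0.068
pred [149.4  79. ] seen (array([149.,  79.]), 841, np.int64(43), np.int64(45)) -> [[ 0.5177 -0.267   0.04  ]]
```

>>> apply_moves:
  delta_pos:
    - [-0.1,0.1,0]
    - [-0.206,0.2,0]
    - [-0.206,0.219,-0.02]
    - [-0.206,0.219,-0.1]
    - [-0.206,0.219,-0.18]
    - [-0.206,0.219,-0.25]
    - [-0.206,0.219,-0.3]
    - [-0.206,0.219,-0.32]
  dr:
    - [0,0,0]
    - [0,0,0]
    - [0,0,0]
    - [0,0,0]
    - [0,0,0]
    - [0,0,0]
    - [0,0,0]
    - [0,0,0]
  jaw: [0.78,0.78,0.78,0.78,0.78,0.78,0.78,0.78]
  force: 20

```text
time: 56.05
tool_pos: [0.5133, -0.2642, 0.0145]
tool_rot: [-3.134, -0.005, 1.573]
contact_force: [-0.8, 0.8, -0.5]
opening: 0.0717
grip_force: 0.0
```

>>> apply_moves:
  delta_pos:
    - [0,0,0]
    - [0,0,-0.008]
    - [0,0,-0.016]
    - [0,0,-0.02]
    - [0,0,-0.02]
    - [0,0,-0.02]
    - [0,0,-0.02]
    - [0,0,-0.02]
  dr:
    - [0,0,0]
    - [0,0,0]
    - [0,0,0]
    - [0,0,0]
    - [0,0,0]
    - [0,0,0]
    - [0,0,0]
    - [0,0,0]
  jaw: [0.78,0.78,0.7,0.6,0,0,0,0]

```text
time: 56.72
tool_pos: [0.5166, -0.2666, 0.0123]
tool_rot: [3.141, 0.001, 1.573]
contact_force: [-0.0, 0.9, 0.8]
opening: 0.0556
grip_force: 20.0
```

>>> apply_moves:
  delta_pos:
    - [0,0,0.08]
    - [0,0,0.18]
    - [0,0,0.28]
    - [-0.02,0.1,0.34]
    - [-0.04,0.6,0.34]
    - [-0.04,0.6,0.34]
    - [-0.04,0.6,0.34]
    - [-0.04,0.6,0.34]
  dr:
    - [0,0,0]
    - [0,0,0]
    - [0,0,0]
    - [0,0,0]
    - [0,0,0]
    - [0,0,0]
    - [0,0,0]
    - [0,0,0]
  jaw: [0,0,0,0,0,0,0,0]

```text
time: 57.38
tool_pos: [0.5014, -0.0631, 0.1476]
tool_rot: [3.141, 0.0, 1.572]
contact_force: [1.2, -0.1, -1.3]
opening: 0.0553
grip_force: 20.0
```

>>> apply_moves:
  delta_pos:
    - [-0.06,0.82,0]
    - [-0.06,0.82,0]
    - [-0.06,0.82,0]
    - [-0.06,0.82,0]
    - [-0.06,0.82,0]
    - [-0.06,0.82,0]
    - [-0.06,0.82,0]
    - [-0.06,0.82,0]
  dr:
    - [0,0,0]
    - [0,0,0]
    - [0,0,0]
    - [0,0,0]
    - [0,0,0]
    - [0,0,0]
    - [0,0,0]
    - [0,0,0]
  jaw: [0,0,0,0,0,0,0,0]

```text
time: 58.05
tool_pos: [0.4772, 0.2657, 0.1474]
tool_rot: [3.141, -0.0, 1.573]
contact_force: [1.4, 0.3, -1.5]
opening: 0.0554
grip_force: 20.0
```

>>> apply_moves:
  delta_pos:
    - [0.006,0.02,-0.05]
    - [0.006,0.02,-0.12]
    - [0.006,0.02,-0.19]
    - [0.006,0.02,-0.25]
    - [0.006,0.02,-0.29]
    - [0.006,0.02,-0.305]
    - [0.006,0.02,-0.315]
    - [0.006,0.02,-0.32]
  dr:
    - [0,0,0]
    - [0,0,0]
    - [0,0,0]
    - [0,0,0]
    - [0,0,0]
    - [0,0,0]
    - [0,0,0]
    - [0,0,0]
  jaw: [0,0,0,0,0,0,0,0]

```text
time: 58.72
tool_pos: [0.4808, 0.2713, 0.0194]
tool_rot: [3.141, -0.0, 1.573]
contact_force: [0.9, 0.2, -1.8]
opening: 0.0556
grip_force: 20.0
```

>>> apply_moves:
  delta_pos:
    - [0,0,0]
    - [0,0,-0.003]
    - [0,0,-0.006]
    - [0,0,-0.008]
    - [0,0,-0.01]
    - [0,0,-0.01]
    - [0,0,-0.01]
    - [0,0,-0.01]
  dr:
    - [0,0,0]
    - [0,0,0]
    - [0,0,0]
    - [0,0,0]
    - [0,0,0]
    - [0,0,0]
    - [0,0,0]
    - [0,0,0]
  jaw: [0,0,0,0,0,0,0,0]

```text
time: 59.38
tool_pos: [0.4805, 0.2712, 0.0153]
tool_rot: [3.141, -0.0, 1.573]
contact_force: [-0.0, 0.4, -0.8]
opening: 0.0558
grip_force: 20.0
```

>>> apply_moves:
  delta_pos:
    - [0,0,-0.003]
    - [0,0,-0.003]
    - [0,0,-0.003]
    - [0,0,0.05]
    - [0,0,0.15]
    - [0,0,0.25]
    - [0,-0.05,0.35]
    - [0,-0.25,0.42]
  dr:
    - [0,0,0]
    - [0,0,0]
    - [0,0,0]
    - [0,0,0]
    - [0,0,0]
    - [0,0,0]
    - [0,0,0]
    - [0,0,0]
  jaw: [0.78,0.78,0.78,0.78,0.78,0.78,0.78,0.78]

```text
time: 60.05
tool_pos: [0.4827, 0.2165, 0.1726]
tool_rot: [3.132, -0.004, 1.577]
contact_force: [0.9, -0.2, 0.4]
opening: 0.0715
grip_force: 0.0
```

>>> apply_moves:
  delta_pos:
    - [-0.05,-0.9,0.04]
    - [-0.05,-0.9,0.04]
    - [-0.05,-0.9,0.04]
    - [-0.05,-0.9,0.04]
    - [-0.05,-0.9,0.04]
    - [-0.05,-0.9,0.04]
    - [-0.05,-0.9,0.04]
    - [-0.05,-0.9,0.04]
  dr:
    - [0,0,0]
    - [0,0,0]
    - [0,0,0]
    - [0,0,0]
    - [0,0,0]
    - [0,0,0]
    - [0,0,0]
    - [0,0,0]
  jaw: [0.78,0.78,0.78,0.78,0.78,0.78,0.78,0.78]

```text
time: 60.72
tool_pos: [0.4615, -0.1208, 0.1825]
tool_rot: [3.141, 0.0, 1.573]
contact_force: [0.6, 0.4, -0.5]
opening: 0.0721
grip_force: 0.0
```

>>> apply_moves:
  delta_pos:
    - [0,-0.12,0]
    - [0,-0.12,0]
    - [0,-0.12,0]
    - [0,-0.12,0]
    - [0,-0.12,0]
  dr:
    - [0,0,0]
    - [0,0,0]
    - [0,0,0]
    - [0,0,0]
    - [0,0,0]
  jaw: [0.78,0.78,0.78,0.78,0.78]

```text
time: 61.13
tool_pos: [0.4619, -0.1655, 0.1819]
tool_rot: [-3.141, -0.001, 1.574]
contact_force: [-0.2, -0.3, -0.6]
opening: 0.0714
grip_force: 0.0
```

```bash
python3 - <<'E'
from h import *
st=telemetry.observe();print(st["tool_pos"].round(4),st["tool_rot"].round(3))
im=save("wrist","w19.png");g=w2pix("wrist",[[.46,-.0957,.007]],st)[0]
for t in (60,80,100,120):
    u0,v0=g.astype(int);r=45;c=im[max(v0-r,0):v0+r,u0-r:u0+r].max(2);m=(c<t).astype(np.uint8)
    n,l,s,ce=cv2.connectedComponentsWithStats(m);
    if n<2: continue
    i=1+np.argmax(s[1:,4]);q=s[i];u=(q[0]+q[2]/2-.5+u0-r,q[1]+q[3]/2-.5+max(v0-r,0));print(t,g.round(1),q,pix2w("wrist",u,.007,st).round(4))
E
```

```text
[ 0.4619 -0.1655  0.1819] [-3.141e+00 -1.000e-03  1.574e+00]
80 [253.8 102.3] [ 19  44  37  30 371] [[ 0.4513 -0.1084  0.007 ]]
100 [253.8 102.3] [  18   16   57   60 2545] [[ 0.4602 -0.0959  0.007 ]]
120 [253.8 102.3] [  17   16   58   61 2661] [[ 0.4597 -0.0964  0.007 ]]
```

>>> apply_moves:
  delta_pos:
    - [-0.005,0.1,-0.05]
    - [-0.005,0.174,-0.13]
    - [-0.005,0.174,-0.21]
    - [-0.005,0.174,-0.29]
    - [-0.005,0.174,-0.36]
    - [-0.005,0.174,-0.395]
    - [-0.005,0.174,-0.41]
    - [-0.005,0.174,-0.42]
  dr:
    - [0,0,0]
    - [0,0,0]
    - [0,0,0]
    - [0,0,0]
    - [0,0,0]
    - [0,0,0]
    - [0,0,0]
    - [0,0,0]
  jaw: [0.78,0.78,0.78,0.78,0.78,0.78,0.78,0.78]
  force: 10

```text
time: 61.85
tool_pos: [0.4598, -0.096, 0.0134]
tool_rot: [-3.141, -0.001, 1.575]
contact_force: [0.3, -0.2, 0.8]
opening: 0.0717
grip_force: 0.0
```

>>> apply_moves:
  delta_pos:
    - [0,0,0]
    - [0,0,-0.008]
    - [0,0,-0.016]
    - [0,0,-0.019]
    - [0,0,-0.019]
    - [0,0,-0.019]
    - [0,0,-0.019]
  dr:
    - [0,0,0]
    - [0,0,0]
    - [0,0,0]
    - [0,0,0]
    - [0,0,0]
    - [0,0,0]
    - [0,0,0]
  jaw: [0.78,0.78,0.78,0.78,0.78,0.78,0.78]

```text
time: 62.43
tool_pos: [0.4601, -0.0974, 0.0066]
tool_rot: [3.141, 0.0, 1.573]
contact_force: [-0.1, 0.4, 0.2]
opening: 0.0715
grip_force: 0.0
```

>>> apply_moves:
  delta_pos:
    - [0,0,0]
    - [0,0,0]
    - [0,0,0]
    - [0,0,0]
    - [0,0,0]
    - [0,0,0]
    - [0,0,0]
  dr:
    - [0,0,0]
    - [0,0,0]
    - [0,0,0]
    - [0,0,0]
    - [0,0,0]
    - [0,0,0]
    - [0,0,0]
  jaw: [0,0,0,0,0,0,0]

```text
time: 63.02
tool_pos: [0.46, -0.0973, 0.0064]
tool_rot: [3.141, 0.0, 1.573]
contact_force: [-0.2, -0.6, 0.5]
opening: 0.0554
grip_force: 10.0
```

>>> apply_moves:
  delta_pos:
    - [0,0,0.08]
    - [0,0,0.18]
    - [0,0.05,0.28]
    - [0.02,0.25,0.38]
    - [0.051,0.64,0.4]
    - [0.051,0.64,0.4]
    - [0.051,0.64,0.4]
    - [0.051,0.64,0.4]
  dr:
    - [0,0,0]
    - [0,0,0]
    - [0,0,0]
    - [0,0,0]
    - [0,0,0]
    - [0,0,0]
    - [0,0,0]
    - [0,0,0]
  jaw: [0,0,0,0,0,0,0,0]

```text
time: 63.68
tool_pos: [0.4769, 0.1241, 0.1612]
tool_rot: [3.141, 0.0, 1.572]
contact_force: [0.8, -0.2, -0.5]
opening: 0.0547
grip_force: 10.0
```

>>> apply_moves:
  delta_pos:
    - [0,0.1,0]
    - [0,0.1,0]
    - [0,0.1,0]
    - [0,0.1,0]
    - [0,0.1,0]
  dr:
    - [0,0,0]
    - [0,0,0]
    - [0,0,0]
    - [0,0,0]
    - [0,0,0]
  jaw: [0,0,0,0,0]

```text
time: 64.1
tool_pos: [0.4772, 0.1611, 0.1604]
tool_rot: [-3.141, 0.0, 1.572]
contact_force: [-0.3, -0.3, 0.3]
opening: 0.0553
grip_force: 10.0
```

```bash
python3 look.py w20.png o .4805 .2708 .042 45
```

```text
[0.4772 0.1611 0.1604] [-3.141  0.     1.572] 0.013
pred [260.   50.2] seen (array([259.5,  50.5]), 852, np.int64(44), np.int64(46)) -> [[0.4801 0.2706 0.042 ]]
```

>>> apply_moves:
  delta_pos:
    - [0.008,0.1,0]
    - [0.008,0.2,0]
    - [0.008,0.271,-0.05]
    - [0.008,0.271,-0.12]
    - [0.008,0.271,-0.19]
    - [0.008,0.271,-0.23]
    - [0.008,0.271,-0.245]
    - [0.008,0.271,-0.25]
  dr:
    - [0,0,0]
    - [0,0,0]
    - [0,0,0]
    - [0,0,0]
    - [0,0,0]
    - [0,0,0]
    - [0,0,0]
    - [0,0,0]
  jaw: [0,0,0,0,0,0,0,0]

```text
time: 64.82
tool_pos: [0.4803, 0.2692, 0.0595]
tool_rot: [-3.139, 0.001, 1.571]
contact_force: [-0.2, -0.2, 0.1]
opening: 0.055
grip_force: 10.0
```

>>> apply_moves:
  delta_pos:
    - [0,0,0]
    - [0,0,0]
    - [0,0,0]
  dr:
    - [0,0,0]
    - [0,0,0]
    - [0,0,0]
  jaw: [0,0,0]

```text
time: 65.07
tool_pos: [0.4815, 0.2706, 0.0621]
tool_rot: [3.139, -0.001, 1.572]
contact_force: [0.2, 0.1, -0.6]
opening: 0.0553
grip_force: 10.0
```

>>> apply_moves:
  delta_pos:
    - [-0.002,-0.003,-0.006]
    - [-0.002,-0.003,-0.014]
    - [-0.002,-0.003,-0.022]
    - [-0.002,-0.003,-0.03]
    - [-0.002,-0.003,-0.037]
    - [-0.002,-0.003,-0.043]
    - [-0.002,-0.003,-0.047]
    - [-0.002,-0.003,-0.047]
  dr:
    - [0,0,0]
    - [0,0,0]
    - [0,0,0]
    - [0,0,0]
    - [0,0,0]
    - [0,0,0]
    - [0,0,0]
    - [0,0,0]
  jaw: [0,0,0,0,0,0,0,0]

```text
time: 65.73
tool_pos: [0.4796, 0.2694, 0.0421]
tool_rot: [-3.141, 0.0, 1.573]
contact_force: [-1.7, -0.6, 3.6]
opening: 0.0548
grip_force: 10.0
```

>>> apply_moves:
  delta_pos:
    - [0,0,0]
    - [0,0,0]
    - [0,0,0]
    - [0,0,0.05]
    - [0,0,0.15]
    - [0,0,0.25]
    - [0,0,0.35]
    - [0.1,-0.1,0.45]
  dr:
    - [0,0,0]
    - [0,0,0]
    - [0,0,0]
    - [0,0,0]
    - [0,0,0]
    - [0,0,0]
    - [0,0,0]
    - [0,0,0]
  jaw: [0.78,0.78,0.78,0.78,0.78,0.78,0.78,0.78]

```text
time: 66.4
tool_pos: [0.5021, 0.2488, 0.2105]
tool_rot: [3.138, -0.003, 1.578]
contact_force: [1.9, 1.9, 0.3]
opening: 0.0713
grip_force: 0.0
```

>>> apply_moves:
  delta_pos:
    - [0.1,-0.26,0.1]
    - [0.1,-0.26,0.1]
    - [0.1,-0.26,0.1]
    - [0.1,-0.26,0.1]
    - [0.1,-0.26,0.1]
    - [0.1,-0.26,0.1]
  dr:
    - [0,0,0]
    - [0,0,0]
    - [0,0,0]
    - [0,0,0]
    - [0,0,0]
    - [0,0,0]
  jaw: [0.5,0.5,0.5,0.5,0.5,0.5]

```text
time: 66.9
tool_pos: [0.5434, 0.1415, 0.2454]
tool_rot: [-3.141, -0.0, 1.572]
contact_force: [-0.7, 0.8, -0.4]
opening: 0.046
grip_force: 0.0
```

```bash
python3 - <<'E'
from h import *
st=telemetry.observe();print(st["tool_pos"])
save("wrist","w21.png")
print(w2pix("wrist",[[.4803,.2707,.05],[.5747,.2606,.05],[.656,.253,.05]],st))
E
```

```text
[0.54338066 0.14153244 0.24539422]
[[192.63354328  41.84498443]
 [287.0161812   52.12320374]
 [366.72679766  61.11943881]]
```

>>> apply_moves:
  delta_pos:
    - [0.08,-0.85,-0.1]
    - [0.08,-0.85,-0.1]
    - [0.08,-0.85,-0.1]
    - [0.08,-0.85,-0.1]
    - [0.08,-0.85,-0.1]
    - [0.08,-0.85,-0.1]
    - [0.08,-0.85,-0.1]
    - [0.08,-0.85,-0.1]
  dr:
    - [0,0,0]
    - [0,0,0]
    - [0,0,0]
    - [0,0,0]
    - [0,0,0]
    - [0,0,0]
    - [0,0,0]
    - [0,0,0]
  jaw: [0.5,0.5,0.5,0.5,0.5,0.5,0.5,0.5]

```text
time: 67.62
tool_pos: [0.5748, -0.1884, 0.2062]
tool_rot: [-3.141, -0.001, 1.575]
contact_force: [1.4, -0.0, 0.1]
opening: 0.046
grip_force: 0.0
```

>>> apply_moves:
  delta_pos:
    - [0.059,-0.417,-0.05]
    - [0.059,-0.417,-0.1]
    - [0.059,-0.417,-0.15]
    - [0.059,-0.417,-0.2]
    - [0.059,-0.417,-0.215]
    - [0.059,-0.417,-0.215]
    - [0.059,-0.417,-0.215]
    - [0.059,-0.417,-0.215]
  dr:
    - [0,0,0]
    - [0,0,0]
    - [0,0,0]
    - [0,0,0]
    - [0,0,0]
    - [0,0,0]
    - [0,0,0]
    - [0,0,0]
  jaw: [0.5,0.5,0.5,0.5,0.5,0.5,0.5,0.5]

```text
time: 68.28
tool_pos: [0.5992, -0.3533, 0.1215]
tool_rot: [3.141, -0.001, 1.575]
contact_force: [-0.1, -0.4, -0.2]
opening: 0.0463
grip_force: 0.0
```

>>> apply_moves:
  delta_pos:
    - [0,0,-0.07]
    - [0,0,-0.13]
    - [0,0,-0.165]
    - [0,0,-0.18]
    - [0,0,-0.18]
    - [0,0,-0.18]
    - [0,0,-0.18]
    - [0,0,-0.18]
  dr:
    - [0,0,0]
    - [0,0,0]
    - [0,0,0]
    - [0,0,0]
    - [0,0,0]
    - [0,0,0]
    - [0,0,0]
    - [0,0,0]
  jaw: [0.4,0.4,0.3,0.2,0,0,0,0]
  force: 25

```text
time: 68.95
tool_pos: [0.5987, -0.3548, 0.0509]
tool_rot: [3.141, 0.001, 1.573]
contact_force: [-3.0, 2.7, 3.3]
opening: 0.0136
grip_force: 25.0
```

>>> apply_moves:
  delta_pos:
    - [0,0,0]
    - [0,0,0]
    - [0,0.03,0]
    - [0,0.07,0]
    - [0,0.12,0]
    - [0,0.17,0]
    - [0,0.2,0]
    - [0,0.215,0]
  dr:
    - [0,0,0]
    - [0,0,0]
    - [0,0,0]
    - [0,0,0]
    - [0,0,0]
    - [0,0,0]
    - [0,0,0]
    - [0,0,0]
  jaw: [0,0,0,0,0,0,0,0]

```text
time: 69.62
tool_pos: [0.5993, -0.2685, 0.0508]
tool_rot: [3.139, 0.002, 1.574]
contact_force: [-3.4, -2.4, 4.3]
opening: 0.0132
grip_force: 25.0
```

>>> apply_moves:
  delta_pos:
    - [0,0.005,0]
    - [0,0.01,0]
    - [0,0.015,0]
    - [0,0.02,0]
    - [0,0.024,0]
    - [0,0.024,0]
    - [0,0.024,0]
    - [0,0.024,0]
  dr:
    - [0,0,0]
    - [0,0,0]
    - [0,0,0]
    - [0,0,0]
    - [0,0,0]
    - [0,0,0]
    - [0,0,0]
    - [0,0,0]
  jaw: [0,0,0,0,0,0,0,0]

```text
time: 70.28
tool_pos: [0.5994, -0.2625, 0.0508]
tool_rot: [3.138, 0.005, 1.572]
contact_force: [-2.8, -7.4, 5.3]
opening: 0.0132
grip_force: 25.0
```

>>> apply_moves:
  delta_pos:
    - [0,0.003,0]
    - [0,0.006,0]
    - [0,0.006,0]
    - [0,0.006,0]
    - [0,0.006,0]
  dr:
    - [0,0,0]
    - [0,0,0]
    - [0,0,0]
    - [0,0,0]
    - [0,0,0]
  jaw: [0,0,0,0,0]

```text
time: 70.7
tool_pos: [0.5994, -0.2624, 0.0508]
tool_rot: [3.137, 0.008, 1.572]
contact_force: [-4.0, -15.0, 2.0]
opening: 0.0136
grip_force: 25.0
```

>>> apply_moves:
  delta_pos:
    - [0,0,0]
    - [0,0,0]
    - [0,0,0]
    - [0,0,0.08]
    - [0,0,0.18]
    - [0,0,0.28]
    - [0,-0.1,0.38]
    - [0,-0.2,0.38]
  dr:
    - [0,0,0]
    - [0,0,0]
    - [0,0,0]
    - [0,0,0]
    - [0,0,0]
    - [0,0,0]
    - [0,0,0]
    - [0,0,0]
  jaw: [0.4,0.4,0.4,0.4,0.4,0.4,0.4,0.4]

```text
time: 71.37
tool_pos: [0.6015, -0.3253, 0.2066]
tool_rot: [3.132, 0.004, 1.579]
contact_force: [1.6, -1.4, 0.1]
opening: 0.0367
grip_force: 0.0
```

```bash
python3 - <<'E'
from h import *
a=eyes.read_camera("wrist");b=cv2.imread('pics/raw_w21.png')[:,:,::-1];s=eyes.read_camera("side")
r=lambda i,w,h:cv2.resize(i,(w,h),interpolation=cv2.INTER_CUBIC)
m=np.hstack([np.vstack([r(a,400,300),r(b,400,300)]),r(s[130:330,140:340],400,600)])
cv2.imwrite('pics/final.png',m[:,:,::-1])
E
```

```text
(no output)
```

View pics/final.png

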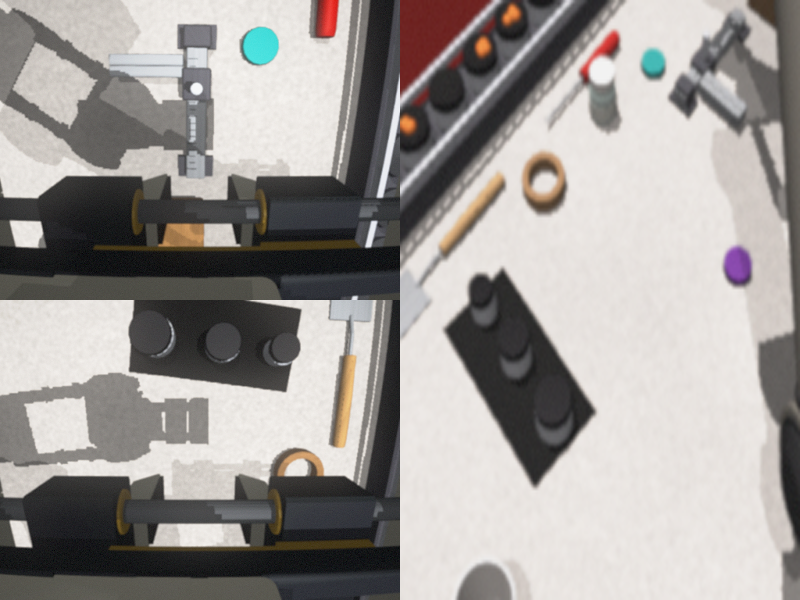

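The jaw is home, with its arms touching at (145,65). All three tins stand lidded on the mat at (152,333), (222,342) and (285,348), and the bystanders have not moved. Handing in.

```bash
python3 -c "
from cell import job
print(job.hand_in())"
```

```text
the job is handed in; nothing more can be done
None
```

I handed the job in with all three tins gauged narrowest to widest, standing lidded on the mat, the jaw home and the bystanders unmoved, but it may be judged failed: the gripper hit the table at t≈15.8 s with about 202 N, over the 120 N wrist limit.

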